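# Find the half-cured blank and cure its underside

## Task

One of the ivory resin blanks lying on the grey cloth has not been cured on its underside, which is marked with a dark band: turn every blank over to check it, lay the banded one flat, band up, in the open drawer of the curing unit, and put the others away in the steel instrument tray, each flat on the tray floor with its checked underside up. With the banded blank in the drawer, push the drawer fully shut, and only then turn the timer dial clockwise four clicks from off. Leave everything else on the bench where it stands.

Things in the scene. Friction and masses are not known exactly. Their poses are not given: they have to be found in the camera images.
- a_mid (a point): One of the look-alike ivory resin blanks, a bar 60 x 32 x 20 mm (own x, y, z), about 60 g; None if not there. This point is its centre. Own z points up as it lies at the start: its underside is the -z face. Which blank has the dark band (16 mm wide, across the middle) shows only once it is turned over; they differ in nothing else.
- b_mid (a point): Another such blank (centre; size and axes as a_mid). Stood on its long narrow side (60 x 20 mm) a blank is stable, until leaned over by about 32 degrees; rolled from flat about its long edge it goes onto the narrow side past about 58 degrees.
- c_mid (a point): Another such blank, as a_mid (centre; same size and axes); None if it is not there. The grey cloth under the blanks is thin and flat on the table.
- d_mid (a point): Another such blank, as a_mid (centre; same size and axes); None if it is not there. The grey cloth under the blanks is thin and flat on the table.
- e_mid (a point): Another such blank, as a_mid (centre; same size and axes); None if it is not there. The grey cloth under the blanks is thin and flat on the table.
- f_mid (a point): Another such blank, as a_mid (centre; same size and axes); None if it is not there. The grey cloth under the blanks is thin and flat on the table.
- drawer_in (a point): Centre of the inner floor of the curing unit's open drawer, an aluminium tray: inside 114 (x) x 130 (y) mm, floor 20 mm above the table, side and rear walls 22 mm higher. x points into the unit, away from the robot; y along its front, z up. The white unit's front face (240 wide, 90 mm high), with the drawer open by q, lies q - 0.057 m from here along x.
- drawer_front (a point): Centre of the outer (robot-side) face of the drawer's grey front panel, 170 mm wide, from 14 to 68 mm above the table, 10 mm thick; axes as drawer_in. Pushing this face along +x shuts the drawer. On the unit's top, 90 mm behind its front face, begins a grey lamp head 145 mm high above the table.
- drawer (a joint): How far the drawer is open, in m: 0 fully shut, at most 0.13. It slides stiffly (about 2 N) and stays where it is left.
- timer (a joint): Rotation of the timer dial in rad, 0 at the off stop where it starts, growing clockwise seen from above. It clicks firmly into a detent every 30 degrees (pi/6), about 0.07 N m to get from one to the next, and settles by itself into the nearest; eight clicks to the far stop.
- timer_grip (a point): Centre of the timer dial's upright black grip bar, on its vertical axis, on the unit's top near the front. The bar is 44 mm long (own x; white line towards its -x end), 13 mm thick (own y) and 22 mm high (from 11 mm below to 11 mm above this point), on a skirt disc of 48 mm; it turns with the dial.
- tray_in (a point): Centre of the inner floor of the steel instrument tray, fixed to the table: inside 200 mm (its x) x 100 mm (its y), floor 4 mm above the table, rim 24 mm above the table.
- cast: Bystander: small plaster tooth model, 50 x 60 x 26 mm; origin under its centre.
- dropper: Bystander: dropper bottle, 28 mm across, 55 mm high; origin under its centre.
- blue_box: Bystander: small white box with blue lid, 47 x 47 x 32 mm; origin under its centre.
- round_box: Bystander: round clear box, 72 mm across, 30 mm high; origin under its centre.
- bowl: Bystander: green mixing bowl, 92 mm across, 50 mm high; origin under its centre.
- tumbler: Bystander: clear tumbler, 68 mm across, 90 mm high; origin under its centre.
Things that resemble listed ones, but are neither listed nor needed, are in the scene too. Leave any orange look-alike of the part that bears f_mid alone. Leave any pink look-alike of the part that bears e_mid alone.

How it is judged:
By the outcome, as a careful person would: the job done as asked, in the order asked, and still so for the second after the job is handed in, with the robot touching nothing.
Of blank_b, blank_e only 1 to 1 are there at a start; the rules pass over those that are not, and their reading is None.
Of blank_a, blank_c, blank_d, blank_f only 2 to 3 are there at a start; the rules pass over those that are not, and their reading is None.
At some moment in a run one of blank_a, blank_b, blank_c, blank_d, blank_e, blank_f may be knocked a few centimetres aside while the robot is not near it.
Once in a run the grip may slacken for a moment while it holds something.
It also fails if it takes over 210 s, if anything falls off the work surface, if the arm or the gripper's body presses on something with over 40 N, if the wrist force passes 120 N, or if a joint passes its speed limit or range.

## Robot

A 6-joint arm with a two-finger parallel gripper is mounted at the origin on the work surface. World frame = base frame: x ahead of the robot, y to its left, z up, the work surface at z = 0. Lengths are in m, angles in rad, forces in N, time in s.
With the tool pointing down it reaches from about 0.3 to 0.75 m from the base axis. Payload 8.5 kg.
Tool frame: the origin (TCP) lies at the very end of the fingers, on their centre line; the grasp point (between the pads) lies 19 mm behind it; x points along the fingers, y is the direction in which the jaws open and shut, and the axes are right-handed (so a half turn about x gives the same grasp; the last joint's range is limited). The gripper opens to 85 mm and grips with 20 to 120 N. Pads are 22 mm wide; open, the fingers measure 114 mm over their backs; the gripper's body (76 mm by 85 mm) begins 54 mm behind the grasp point. The pads swing forward as they close: fully open they stand 13 mm farther back than shut.
Start: joints at [1.087, 0.381, 1.297, -0, 1.464, -0.215], TCP at [0.146, 0.53, 0.231] pointing down, gripper open.
Joint ranges: [-3.11, 3.11], [-0.89, 2.33], [0.22, 2.48], [-1.42, 4.56], [0.17, 2.85], [-2.88, 2.88]. Speed limits (rad/s): [2.39, 2.39, 3.14, 3.14, 3.14, 3.14].

## Interface

Orientations are given as a unit quaternion [w, x, y, z].
In Python, from cell import env gives the robot as it stands. The module is installed in compiled form; this text tells all that it offers.
- The arm moves only by the shell command python3 -m pendant 'ROWS' [OPENING]. ROWS is JSON, a list of rows, each an object of numbers: "x", "y", "z": the shift along the world's x, y, z in m; "spin": the turn about the world's z in rad. A call has 1 to 10 rows; each row is the pose to reach, as a shift and turn from the pose measured when the call began; what a row does not reach only later rows make up. A row lasts 1/8 s, in which the tool goes at most 62.5 mm and 10.7 degrees, less where a joint would pass 70% of its speed; a pose out of reach is approached as far as the arm can. A call with a gripper value outside its range is refused whole. OPENING is the finger opening in m, from 0 to 0.0854, set as the call begins (- or left out, the last holds). The fingers move at their own pace and stop on an object; the grip force is fixed at half the most. Time passes only in rows, so rows that repeat a pose let the fingers close. It gives the time, the measured TCP pose, the force and the opening at its end, in the units of the state.
- env.get_state(): the state, without advancing time (a new reading comes with each control period).
- env.camera(name): name is "scene" or "top" or "wrist"; returns the picture (420x560x3 uint8, red, green, blue); there is no depth.
- env.calibration(name): a dict with "fx", "fy", "cx", "cy" (pixels), "D" ([k1, k2, p1, p2, k3] as OpenCV has them; the pictures are not rectified), "R" (3x3) and "t" (3): a world point X has camera coordinates R X + t. Camera axes: x right, y down, z forward; pixel columns grow to the right and rows downward; lengths in m; the calibration is good to about 2 mm. A picture is of the moment at which its call begins: read the wrist's pose just before it. calibration takes no time and is no camera call; for the wrist camera it gives the pose at the moment of the call.
- env.sign_off(): hands the job in, once; it reports no verdict.
Trained networks look in the newest picture that a camera, given by its name, has taken for a name from the list of things; names that differ only in an ending like _2 or _b are one class to them, and where a whole thing is asked for, a point or a joint stands for the part that bears it (a point fixed in the world has none). Each returns a list of dicts, best first, with "confidence" (0 to 1); they miss things now and then, are a little off and sometimes report something else, mostly with a low value. They report only what shows in the picture. A call takes as long as a camera call. They do not tell look-alikes from the thing itself.
- env.recognise(camera, target): "centre" ([x, y, z] in m, in world coordinates, good to about 4 mm: the middle of the surface that is visible of it).
- env.trace(camera, target): "mask" (420x560 bool, what is visible of it).
The state is a dict: "t": time; "joints": joint angles; "qvel": joint speeds; "joint_torque": joint torques, N m; "tool_pos": TCP position; "tool_rot": TCP orientation; "contact_force": force on the tool from outside, world axes, zero at the start; "moment": the same for the moment, N m; "finger_gap": opening from 0.0 (shut) to 1.0 (fully open).
Only numpy, scipy, OpenCV 4.12 (cv2) and the standard library are available. Lean on these libraries where they do the work, as an engineer would, in place of code of your own. Each camera call takes 0.05 s, during which the arm holds its last target. There are 200 camera calls.

## Working session

There is one attempt and no reset: what is moved stays moved. The work goes in short steps, Python scripts to look and compute and a shell command to move; the robot and the scene stay as the last step left them, time stands still between calls to the robot, and variables do not carry over. Pictures are saved under pics/ and viewed, about 12 in all and at most 16, crops included, and the job is handed in when it is done.

```bash
mkdir -p pics
cat > h.py <<'E'
import numpy as np, cv2
from cell import env
def save(cam,fn,crop=None,scale=1):
    im=env.camera(cam)[:,:,::-1].copy()
    if crop: x0,y0,x1,y1=crop; im=im[y0:y1,x0:x1]
    if scale!=1: im=cv2.resize(im,None,fx=scale,fy=scale,interpolation=cv2.INTER_CUBIC)
    cv2.imwrite('pics/'+fn,im)
def ray(cam,uv,z,cal=None):
    c=cal or env.calibration(cam); K=np.array([[c['fx'],0,c['cx']],[0,c['fy'],c['cy']],[0,0,1]])
    p=cv2.undistortPoints(np.array(uv,float).reshape(-1,1,2),K,np.array(c['D'])).reshape(-1,2)
    R=np.array(c['R']);t=np.array(c['t']);o=-R.T@t
    d=np.c_[p,np.ones(len(p))]@R
    return o+d*((z-o[2])/d[:,2])[:,None]
def proj(cam,X):
    c=env.calibration(cam); K=np.array([[c['fx'],0,c['cx']],[0,c['fy'],c['cy']],[0,0,1]])
    return cv2.projectPoints(np.array(X,float).reshape(-1,3),cv2.Rodrigues(np.array(c['R']))[0],np.array(c['t']),K,np.array(c['D']))[0].reshape(-1,2)
def maskpose(cam,m,z):
    cs,_=cv2.findContours(m.astype(np.uint8),cv2.RETR_EXTERNAL,cv2.CHAIN_APPROX_NONE)
    c=max(cs,key=cv2.contourArea).reshape(-1,2)
    P=ray(cam,c,z)[:,:2].astype(np.float32)
    return cv2.minAreaRect(P*1000)
E
python3 - <<'E'
from h import *
save('scene','s1.png');save('top','t1.png')
for n in ['scene','top']:
    c=env.calibration(n);print(n,np.round(-np.array(c['R']).T@c['t'],3),c['fx'])
for n in ['a_mid','drawer_in','drawer_front','timer_grip','tray_in','cast','dropper','blue_box','round_box','bowl','tumbler']:
    for r in env.recognise('top',n): 
        if r['confidence']>.2: print(n,np.round(r['centre'],3),round(r['confidence'],2),proj('top',r['centre']).round()[0])
for r in env.trace('top','a_mid'): print(r['confidence'],maskpose('top',r['mask'],.02))
print(env.get_state())
E
```

```text
scene [1.228 0.039 0.677] 411.2945113882673
top [ 0.454 -0.02   1.168] 459.26898315944237
drawer_in [ 0.532 -0.176  0.02 ] 0.62 [340. 215.]
drawer_front [ 0.532 -0.178  0.018] 0.59 [340. 215.]
timer_grip [ 0.666 -0.182  0.102] 0.72 [346. 156.]
timer_grip [ 0.532 -0.176  0.021] 0.21 [340. 214.]
tray_in [0.479 0.353 0.003] 0.96 [131. 237.]
cast [0.763 0.097 0.015] 0.86 [231. 126.]
cast [ 0.373 -0.281  0.052] 0.73 [386. 279.]
dropper [0.761 0.097 0.012] 0.53 [231. 127.]
blue_box [ 0.42  -0.076  0.033] 0.94 [300. 260.]
round_box [0.743 0.19  0.03 ] 0.76 [194. 132.]
round_box [0.528 0.053 0.019] 0.57 [249. 217.]
bowl [ 0.374 -0.286  0.054] 0.87 [388. 279.]
tumbler [ 0.443 -0.441  0.053] 0.71 [451. 249.]
0.25 ((482.22161865234375, 347.7184753417969), (114.35502624511719, 208.23309326171875), 86.2857894897461)
{'t': 0.7, 'joints': array([ 1.08666591e+00,  3.80552506e-01,  1.29741873e+00, -1.11055757e-05,
        1.46362586e+00, -2.15288386e-01]), 'qvel': array([-3.42179561e-04,  1.09998809e-05,  2.56989265e-04,  8.00663331e-05,
       -1.86427727e-04,  4.97299997e-04]), 'joint_torque': array([ 2.21440878e-04, -4.48248518e+01, -2.31440467e+01, -2.00005170e-04,
        6.66379965e-04, -5.15478280e-05]), 'tool_pos': array([0.14606968, 0.53021035, 0.23134159]), 'tool_rot': array([ 0.70073122,  0.0947608 ,  0.70072496, -0.09476642]), 'contact_force': array([-0.16936122, -0.20010181, -0.70642905]), 'moment': array([-0.03095473,  0.05280216, -0.01073625]), 'finger_gap': 0.9998387559482389}
```

View pics/t1.png

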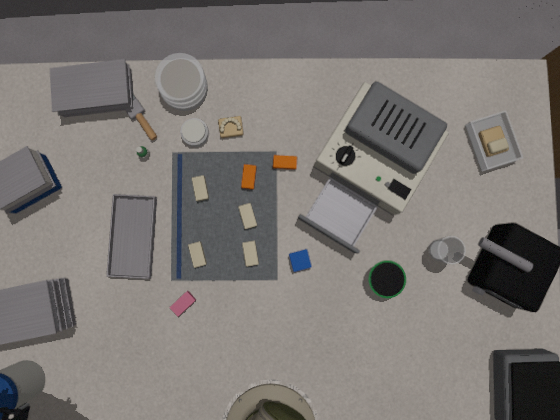

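View pics/s1.png

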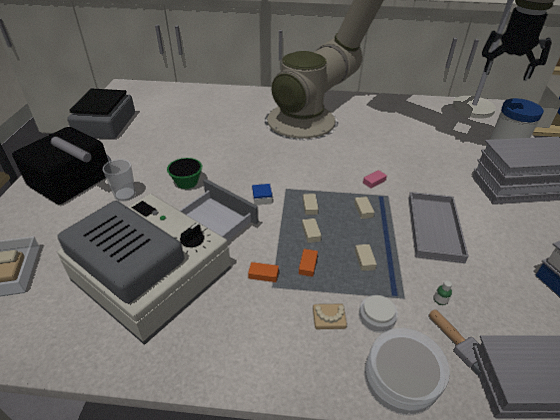

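The top view shows four ivory blanks, at (200,188), (248,216), (197,254) and (250,254). The look-alikes are orange at (249,177) and (285,162), pink at (182,304), and a tan block in a tray at (494,140). I take the four pale ones on the cloth; the tray is at (131,237), the drawer at (340,213) and the dial at (345,156).

```bash
cat >> h.py <<'E'
def blanks(cam='top',z=.02,roi=None,vmin=120,amin=60):
    im=env.camera(cam); hsv=cv2.cvtColor(im,cv2.COLOR_RGB2HSV)
    m=((hsv[...,2]>vmin)&(hsv[...,1]<110)&(hsv[...,1]>15)).astype(np.uint8)
    if roi: k=np.zeros_like(m);x0,y0,x1,y1=roi;k[y0:y1,x0:x1]=1;m*=k
    n,l,s,c=cv2.connectedComponentsWithStats(m); out=[]
    for i in range(1,n):
        if s[i,4]<amin: continue
        (x,y),(w,h),a=maskpose(cam,l==i,z)
        # angle of long axis in world deg
        if w<h: a+=90;w,h=h,w
        out.append((np.round([x,y,w,h,(a+90)%180-90],1),c[i].round(1),s[i,4]))
    return out
E
python3 - <<'E'
from h import *
im=env.camera('top');print(im[188,200],im[254,197],im[200,215],im[216,248])
for b in blanks(roi=(176,154,275,278)):print(b)
for r in env.trace('top','tray_in')[:1]:
    print(maskpose('top',r['mask'],.024))
for n in ['drawer_in','timer_grip','drawer_front']:
  for r in env.trace('top',n)[:2]: print(n,r['confidence'],maskpose('top',r['mask'],.02 if n[0]=='d' else .112),r['mask'].sum())
im=cv2.resize(cv2.cvtColor(im,4)[140:300,100:290],None,fx=4,fy=3.7,interpolation=2);cv2.imwrite('pics/t2.png',im)
E
```

```text
[165 157 136] [165 156 136] [92 93 96] [168 160 140]
(array([603.9, 176.2,  60.1,  30.7,  11.6]), array([199.5, 187.3]), np.int32(292))
(array([532.2,  55.4,  60. ,  31.4,  16.4]), array([247.4, 215.4]), np.int32(302))
(array([436.4, 182.4,  59.9,  30.9,  14.4]), array([196.6, 254.1]), np.int32(301))
(array([438.1,  49.3,  59.7,  31.6,   9.2]), array([250., 253.]), np.int32(303))
((482.79351806640625, 346.4588317871094), (118.53804779052734, 211.34861755371094), 86.60607147216797)
drawer_in 0.8 ((534.0361938476562, -178.66993713378906), (169.66075134277344, 133.44105529785156), 57.77295684814453) 2982
timer_grip 0.62 ((664.0375366210938, -178.6337890625), (42.293365478515625, 44.94923782348633), 89.64614868164062) 315
drawer_front 0.93 ((533.619140625, -179.61166381835938), (170.81727600097656, 137.20977783203125), 56.1263427734375) 3065
```

View pics/t2.png

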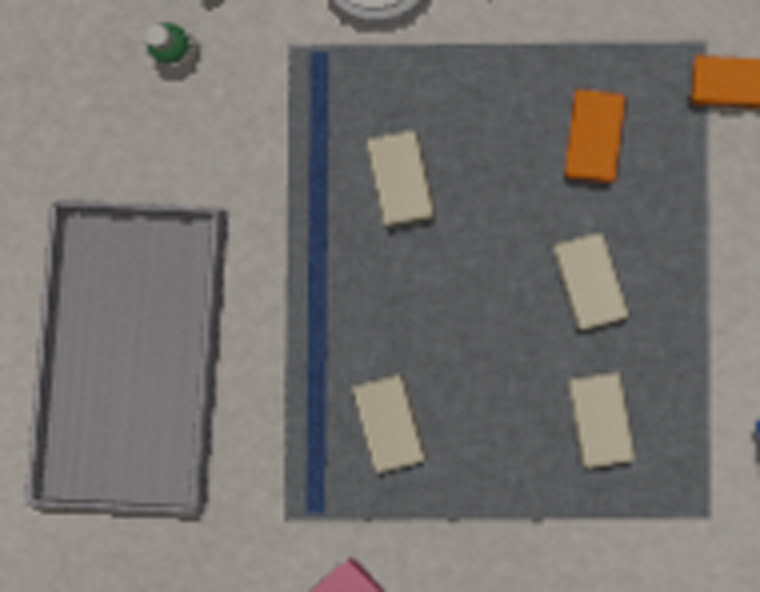

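The crop confirms the four ivory blanks and their poses, and that the tray's long walls run nearly along x. I start with the blank at (0.436, 0.182).

```bash
R='{"x":0.29,"y":-0.348,"z":-0.09,"spin":-1.05}'; python3 -m pendant '[{"x":0.29,"y":-0.348,"z":-0.09,"spin":-1.05},{"x":0.29,"y":-0.348,"z":-0.09,"spin":-1.05},{"x":0.29,"y":-0.348,"z":-0.09,"spin":-1.05},{"x":0.29,"y":-0.348,"z":-0.09,"spin":-1.05},{"x":0.29,"y":-0.348,"z":-0.09,"spin":-1.05},{"x":0.29,"y":-0.348,"z":-0.09,"spin":-1.05},{"x":0.29,"y":-0.348,"z":-0.09,"spin":-1.05},{"x":0.29,"y":-0.348,"z":-0.09,"spin":-1.05},{"x":0.29,"y":-0.348,"z":-0.09,"spin":-1.05},{"x":0.29,"y":-0.348,"z":-0.09,"spin":-1.05}]' 0.085
python3 - <<'E'
from h import *
for b in blanks('wrist',amin=800):print(b)
print(ray('top',[(156.5,196.8),(150.75,279),(113.5,195),(108.5,277)],.024).round(4))
save('wrist','w1.png')
E
```

```text
t: 2.25
tool_pos: [0.4355, 0.1828, 0.1415]
tool_rot: [0.559, 0.433, 0.559, -0.433]
contact_force: [0.2, -0.3, 0.2]
finger_gap: 0.993
(array([499.9, 301.6, 601.9, 256.3, -17.8]), array([372.5, 104.4]), np.int32(34965))
(array([274.5, 225.9,  69.1,  40.1, -82.1]), array([103.9, 106.1]), np.int32(3574))
(array([269.7,  12.1, 337.8, 195.3,  86.4]), array([ 80.1, 250.8]), np.int32(28661))
(array([436.4, 181.8,  59.2,  30.5,  15.6]), array([279. , 202.5]), np.int32(2107))
(array([604.1, 175.4,  58.8,  31. ,  11.3]), array([444.9, 250. ]), np.int32(1694))
(array([438.5,  48.2,  58.6,  31. ,   9.4]), array([248.7, 321.5]), np.int32(1369))
(array([781. ,  68.6, 147.4,  48.6, -55.8]), array([543.6, 351.3]), np.int32(1659))
(array([532.4,  54.7,  58.5,  30.7,  16.3]), array([336.2, 334.6]), np.int32(1277))
(array([424.1, -13.6, 115.5,  45.8, -10.6]), array([209.7, 358.2]), np.int32(989))
(array([ 298.5, -112.6,   65.9,   61.9,   18.2]), array([114.4, 404.3]), np.int32(1259))
(array([706.7, -10. ,  57.4,  54.1, -79.4]), array([449.2, 406.2]), np.int32(843))
[[0.5803 0.2839 0.024 ]
 [0.3751 0.296  0.024 ]
 [0.5858 0.3937 0.024 ]
 [0.3802 0.4026 0.024 ]]
```

View pics/w1.png

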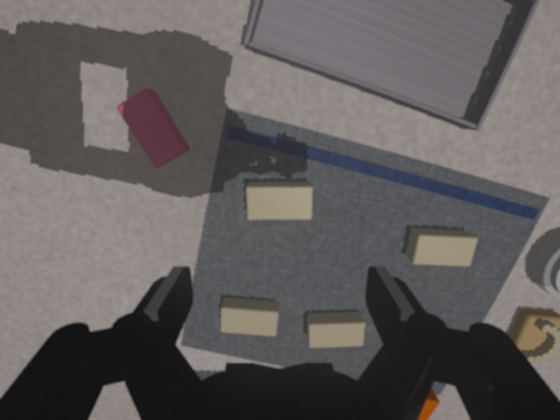

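The wrist view shows the blank centred at pixel (279,202), and its position agrees with the top camera. The fingers straddle it, so I descend and grip it by its ends.

```bash
python3 -m pendant '[{"x":0.001,"y":-0.001,"z":-0.06},{"x":0.001,"y":-0.001,"z":-0.12},{"x":0.001,"y":-0.001,"z":-0.133},{"x":0.001,"y":-0.001,"z":-0.133}]'
python3 -m pendant '[{"z":0},{"z":0},{"z":0},{"z":0},{"z":0}]' 0.055
python3 -m pendant '[{"z":0.03},{"z":0.06},{"z":0.06}]'
python3 -c "
from h import *
save('wrist','w2.png',(200,150,420,400),2)"
```

```text
invalid input
invalid input
invalid input
```

View pics/w2.png

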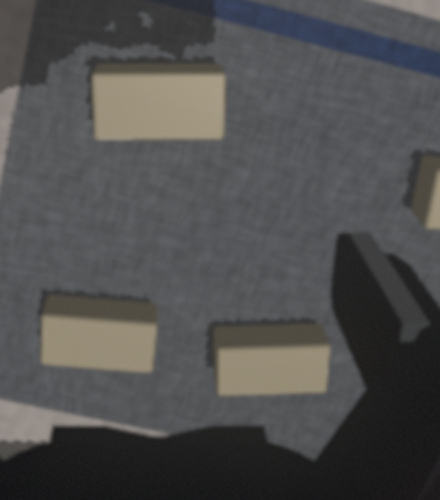

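Nothing moved; rows evidently need all four keys.

```bash
python3 -m pendant '[{"x":0.001,"y":-0.001,"z":-0.06,"spin":0},{"x":0.001,"y":-0.001,"z":-0.12,"spin":0},{"x":0.001,"y":-0.001,"z":-0.133,"spin":0},{"x":0.001,"y":-0.001,"z":-0.133,"spin":0}]'
python3 -m pendant '[{"x":0,"y":0,"z":0,"spin":0},{"x":0,"y":0,"z":0,"spin":0},{"x":0,"y":0,"z":0,"spin":0},{"x":0,"y":0,"z":0,"spin":0},{"x":0,"y":0,"z":0,"spin":0}]' 0.055
python3 -m pendant '[{"x":0,"y":0,"z":0.03,"spin":0},{"x":0,"y":0,"z":0.06,"spin":0},{"x":0,"y":0,"z":0.06,"spin":0}]'
python3 -c "
from h import *
for b in blanks('top',.07,roi=(176,154,275,278)):print(b)"
```

```text
t: 2.9
tool_pos: [0.4368, 0.1825, 0.0093]
tool_rot: [0.559, 0.433, 0.559, -0.432]
contact_force: [-0.0, 0.5, 1.2]
finger_gap: 0.995
t: 3.52
tool_pos: [0.4379, 0.1828, 0.0117]
tool_rot: [0.561, 0.434, 0.558, -0.431]
contact_force: [-2.9, -0.4, 14.0]
finger_gap: 0.676
t: 3.9
tool_pos: [0.4391, 0.1831, 0.0744]
tool_rot: [0.562, 0.435, 0.557, -0.43]
contact_force: [-0.0, 0.2, -0.9]
finger_gap: 0.67
(array([597.2, 167.9,  57.7,  29.8,  11.6]), array([199.4, 187.3]), np.int32(295))
(array([528.9,  52.3,  57.7,  30.6,  17.2]), array([247.3, 215.3]), np.int32(306))
(array([4.337e+02, 2.038e+02, 1.024e+02, 3.850e+01, 4.000e-01]), array([185.2, 255.1]), np.int32(536))
(array([438.7,  46.5,  57.8,  30.6,   9.2]), array([249.9, 253. ]), np.int32(310))
```

```bash
python3 -m pendant '[{"x":0.039,"y":0.06,"z":0,"spin":-0.16},{"x":0.039,"y":0.095,"z":0,"spin":-0.314},{"x":0.039,"y":0.095,"z":-0.034,"spin":-0.314},{"x":0.039,"y":0.095,"z":-0.034,"spin":-0.314}]'
python3 -m pendant '[{"x":0,"y":0,"z":-0.004,"spin":0},{"x":0,"y":0,"z":-0.008,"spin":0},{"x":0,"y":0,"z":-0.01,"spin":0}]'
python3 - <<'E'
from h import *
im=env.camera('top');j=env.camera('scene');w=env.camera('wrist')
a=cv2.resize(im[180:290,100:210],(400,400));b=cv2.resize(j[180:280,350:450],(400,400))
cv2.imwrite('pics/p1.png',np.hstack([a,b])[:,:,::-1])
E
```

```text
t: 4.45
tool_pos: [0.4761, 0.2778, 0.037]
tool_rot: [0.487, 0.515, 0.483, -0.514]
contact_force: [0.0, 0.0, 0.1]
finger_gap: 0.668
t: 4.82
tool_pos: [0.4761, 0.2775, 0.0271]
tool_rot: [0.487, 0.515, 0.483, -0.514]
contact_force: [0.5, -0.3, 0.0]
finger_gap: 0.67
```

View pics/p1.png

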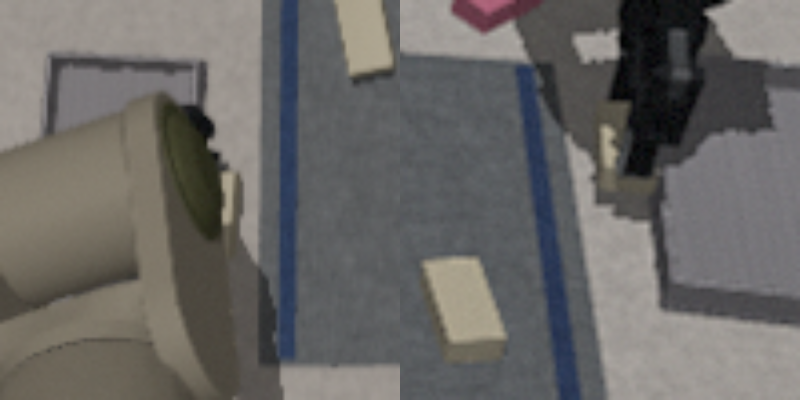

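Both views show the blank just outside the wall with no contact, so the wall is a few mm further in +y. I raise, shift and press.

```bash
python3 -m pendant '[{"x":0,"y":0,"z":0.018,"spin":0},{"x":0,"y":0.009,"z":0.018,"spin":0},{"x":0,"y":0.009,"z":0.01,"spin":0},{"x":0,"y":0.009,"z":0.007,"spin":0}]'
python3 -m pendant '[{"x":0,"y":0,"z":-0.002,"spin":0},{"x":0,"y":0,"z":-0.004,"spin":0},{"x":0,"y":0,"z":-0.006,"spin":0}]'
python3 -m pendant '[{"x":0,"y":0,"z":-0.002,"spin":0},{"x":0,"y":0,"z":-0.004,"spin":0}]'
python3 -c "
from h import *
print(env.get_state()['moment'])"
```

```text
t: 5.48
tool_pos: [0.4762, 0.2868, 0.0344]
tool_rot: [0.487, 0.515, 0.483, -0.514]
contact_force: [-1.5, -1.3, 17.9]
finger_gap: 0.683
t: 5.85
tool_pos: [0.4765, 0.2865, 0.0331]
tool_rot: [0.488, 0.516, 0.483, -0.513]
contact_force: [0.7, -3.7, 31.2]
finger_gap: 0.675
t: 6.1
tool_pos: [0.477, 0.2865, 0.0326]
tool_rot: [0.489, 0.516, 0.482, -0.512]
contact_force: [-14.8, -10.3, 57.5]
finger_gap: 0.676
[-1.37264833  2.45557507 -0.08559455]
```

The press reaches 57 N without rotating the blank; the pads probably reach over the rim themselves. I set the blank down and regrip it 9 mm off-centre and higher, so that it overhangs the pads.

```bash
python3 -m pendant '[{"x":0,"y":-0.005,"z":0.015,"spin":0},{"x":0,"y":-0.035,"z":0.015,"spin":0},{"x":0,"y":-0.035,"z":-0.01,"spin":0},{"x":0,"y":-0.035,"z":-0.0205,"spin":0},{"x":0,"y":-0.035,"z":-0.0205,"spin":0}]'
python3 -m pendant '[{"x":0,"y":0,"z":0,"spin":0},{"x":0,"y":0,"z":0,"spin":0},{"x":0,"y":0,"z":0,"spin":0}]' 0.075
python3 -m pendant '[{"x":0,"y":-0.009,"z":0.005,"spin":0},{"x":0,"y":-0.009,"z":0.007,"spin":0}]'
python3 -m pendant '[{"x":0,"y":0,"z":0,"spin":0},{"x":0,"y":0,"z":0,"spin":0},{"x":0,"y":0,"z":0,"spin":0},{"x":0,"y":0,"z":0,"spin":0}]' 0.055
python3 -m pendant '[{"x":0,"y":0,"z":0.02,"spin":0},{"x":0,"y":0,"z":0.04,"spin":0},{"x":0,"y":0,"z":0.04,"spin":0}]'
python3 - <<'E'
from h import *
w=env.camera('wrist');s=env.camera('scene')
b=cv2.resize(s[180:280,350:450],(400,400));a=cv2.resize(w[140:400,150:410],(400,400))
cv2.imwrite('pics/p2.png',np.hstack([a,b])[:,:,::-1])
E
```

```text
t: 6.72
tool_pos: [0.4767, 0.2516, 0.0113]
tool_rot: [0.489, 0.516, 0.482, -0.512]
contact_force: [-0.3, 0.1, 0.4]
finger_gap: 0.677
t: 7.1
tool_pos: [0.4768, 0.2517, 0.0114]
tool_rot: [0.489, 0.516, 0.482, -0.512]
contact_force: [0.1, -0.3, 0.1]
finger_gap: 0.879
t: 7.35
tool_pos: [0.477, 0.2421, 0.0189]
tool_rot: [0.489, 0.516, 0.482, -0.512]
contact_force: [0.5, 0.9, 0.7]
finger_gap: 0.878
t: 7.85
tool_pos: [0.4769, 0.2421, 0.0189]
tool_rot: [0.489, 0.516, 0.482, -0.512]
contact_force: [-0.5, -0.9, 0.1]
finger_gap: 0.643
t: 8.22
tool_pos: [0.4775, 0.2424, 0.0598]
tool_rot: [0.489, 0.517, 0.482, -0.511]
contact_force: [0.3, -0.6, -0.2]
finger_gap: 0.647
```

View pics/p2.png

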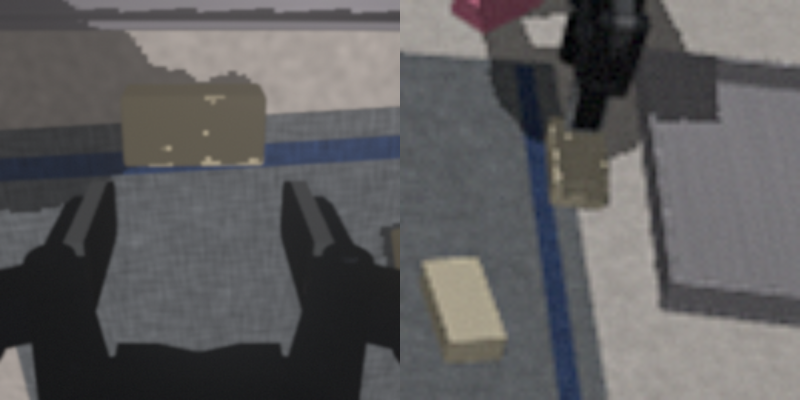

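The lift missed: the blank is still on the table at wrist crop (195,128) and the fingers are above it. At this opening the tips sit higher than the TCP, so I measure the blank and grip lower.

```bash
python3 - <<'E'
from h import *
for v in (70,85,100):
  for b in blanks('wrist',amin=800,vmin=v):
    if abs(b[0][2]-60)<25 and b[0][3]<45: print(v,b)
E
python3 -m pendant '[{"x":0,"y":0,"z":-0.03,"spin":0},{"x":0,"y":0,"z":-0.03,"spin":0},{"x":0,"y":0,"z":-0.03,"spin":0}]' 0.08
python3 - <<'E'
from h import *
w=env.camera('wrist')
for v in (70,85,100):
  for b in blanks('wrist',amin=800,vmin=v):
    if abs(b[0][2]-60)<25 and b[0][3]<45: print(v,b)
cv2.imwrite('pics/p3.png',cv2.cvtColor(w,4))
E
```

```text
70 (array([366.1, 104.8,  75.2,  29.9,  52.9]), array([148.4, 398.5]), np.int32(1572))
85 (array([366.3, 105. ,  75.7,  29.7,  52.8]), array([148.5, 398.6]), np.int32(1551))
100 (array([345.6, 275. ,  66.6,  31.4, -76.3]), array([ 65.9, 199.8]), np.int32(4362))
100 (array([603.9, 175.6,  59. ,  33.3,  11.3]), array([469.1, 306.6]), np.int32(2050))
100 (array([366. , 104.8,  75.2,  28.9,  52.7]), array([148.6, 398.6]), np.int32(1519))
t: 8.85
tool_pos: [0.4768, 0.2421, 0.0284]
tool_rot: [0.488, 0.516, 0.482, -0.513]
contact_force: [-0.3, -0.9, 0.8]
finger_gap: 0.938
70 (array([606.8, 193.8,  76.7,  33.7, -27.6]), array([492.8, 318.6]), np.int32(2572))
70 (array([299.7, 168.2,  81.2,  30.1,  67.1]), array([ 14.9, 357.4]), np.int32(2038))
70 (array([359. , 142.9,  40.7,  40.6,  89.4]), array([122.4, 401.9]), np.int32(1616))
85 (array([611.7, 191.8,  66.6,  32.1, -29.1]), array([501.7, 320. ]), np.int32(1985))
85 (array([299.9, 168.7,  80.1,  30.1,  67.1]), array([ 14.9, 357.1]), np.int32(2019))
85 (array([358.9, 142.5,  40.4,  39.8,  -0.6]), array([122.4, 402. ]), np.int32(1582))
100 (array([366.3, 353.4,  51.3,  27.4,  73.7]), array([23. , 53.2]), np.int32(4904))
100 (array([357.3, 274. ,  64.1,  26.1, -76.7]), array([ 51.6, 216.3]), np.int32(4547))
100 (array([299.7, 168.5,  79.5,  30. ,  67.1]), array([ 14.8, 357.2]), np.int32(1974))
100 (array([358.8, 142.5,  40.2,  39.8,  -0.6]), array([122.5, 402.2]), np.int32(1545))
```

View pics/p3.png

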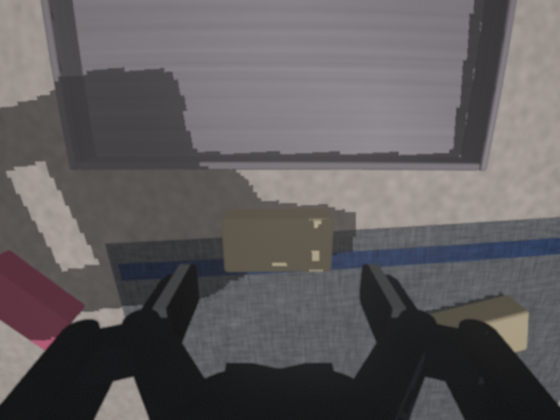

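Blank spans (223,208)–(332,271); tray's near rim runs (78,168)–(485,168). Converting to positions.

Run:
```python
from h import *
print('blank',ray('wrist',[(223,215),(332,219),(332,271),(225,272)],.02).round(4))
print('rim',ray('wrist',[(78,169),(485,169),(66,158),(495,150)],.024).round(4))
print(env.get_state()['tool_pos'])
m=cv2.inRange(cv2.cvtColor(env.camera('wrist'),cv2.COLOR_RGB2HSV),(12,50,40),(35,160,255))
n,l,s,c=cv2.connectedComponentsWithStats(m)
for i in range(1,n):
  if s[i,4]>1500: print(s[i],maskpose('wrist',l==i,.02),c[i])
```

```text
blank [[0.4496 0.2708 0.02  ]
 [0.5067 0.2651 0.02  ]
 [0.5067 0.2339 0.02  ]
 [0.4468 0.2371 0.02  ]]
rim [[0.3813 0.3005 0.024 ]
 [0.5834 0.2885 0.024 ]
 [0.3766 0.3063 0.024 ]
 [0.5872 0.2979 0.024 ]]
[0.47686694 0.24210439 0.0287296 ]
[ 440  298   87   53 1551] ((609.5166015625, 191.99063110351562), (31.757999420166016, 66.39008331298828), 62.79119110107422) [501.4281109  322.42617666]
```

```bash
python3 -m pendant '[{"x":0.001,"y":0,"z":-0.015,"spin":0},{"x":0.001,"y":0,"z":-0.0245,"spin":0},{"x":0.001,"y":0,"z":-0.0245,"spin":0}]'
python3 -m pendant '[{"x":0,"y":0,"z":0,"spin":0},{"x":0,"y":0,"z":0,"spin":0},{"x":0,"y":0,"z":0,"spin":0},{"x":0,"y":0,"z":0,"spin":0}]' 0.05
python3 -m pendant '[{"x":0,"y":0,"z":0.02,"spin":0},{"x":0,"y":0,"z":0.04,"spin":0},{"x":0,"y":0,"z":0.04,"spin":0}]'
```

```text
t: 9.48
tool_pos: [0.4772, 0.2419, 0.003]
tool_rot: [0.488, 0.515, 0.483, -0.513]
contact_force: [0.5, 0.3, -0.2]
finger_gap: 0.936
t: 9.98
tool_pos: [0.4774, 0.242, 0.0034]
tool_rot: [0.488, 0.515, 0.483, -0.513]
contact_force: [-0.3, -1.2, 5.9]
finger_gap: 0.686
t: 10.35
tool_pos: [0.478, 0.2421, 0.0442]
tool_rot: [0.489, 0.516, 0.482, -0.512]
contact_force: [0.0, 0.0, -1.0]
finger_gap: 0.68
```

Held this time. Now press its overhang on the rim.

```bash
python3 -m pendant '[{"x":0,"y":0.032,"z":0,"spin":0},{"x":0,"y":0.032,"z":-0.012,"spin":0},{"x":0,"y":0.032,"z":-0.016,"spin":0}]'
python3 -m pendant '[{"x":0,"y":0,"z":-0.002,"spin":0},{"x":0,"y":0,"z":-0.004,"spin":0},{"x":0,"y":0,"z":-0.006,"spin":0}]'
python3 -m pendant '[{"x":0,"y":0,"z":-0.002,"spin":0},{"x":0,"y":0.001,"z":-0.004,"spin":0}]'
```

```text
t: 10.72
tool_pos: [0.4769, 0.2735, 0.0267]
tool_rot: [0.488, 0.515, 0.483, -0.513]
contact_force: [-7.1, -3.6, 20.2]
finger_gap: 0.683
t: 11.1
tool_pos: [0.4769, 0.2719, 0.0228]
tool_rot: [0.489, 0.515, 0.482, -0.513]
contact_force: [-9.6, -11.9, 32.3]
finger_gap: 0.682
t: 11.35
tool_pos: [0.4769, 0.2714, 0.0209]
tool_rot: [0.489, 0.515, 0.482, -0.514]
contact_force: [-9.2, -14.9, 33.5]
finger_gap: 0.683
```

It is rotating, with the force levelling off near 33 N. Continue.

```bash
python3 -m pendant '[{"x":0,"y":0.002,"z":-0.003,"spin":0},{"x":0,"y":0.003,"z":-0.006,"spin":0},{"x":0,"y":0.004,"z":-0.008,"spin":0}]'
python3 -m pendant '[{"x":0,"y":0.003,"z":-0.003,"spin":0},{"x":0,"y":0.005,"z":-0.006,"spin":0},{"x":0,"y":0.006,"z":-0.008,"spin":0},{"x":0,"y":0.007,"z":-0.008,"spin":0}]'
python3 - <<'E'
from h import *
w=env.camera('wrist');s=env.camera('scene')
b=cv2.resize(s[180:280,350:450],(400,400));a=cv2.resize(w[140:400,150:410],(400,400))
cv2.imwrite('pics/p4.png',np.hstack([a,b])[:,:,::-1])
E
```

```text
t: 11.72
tool_pos: [0.4769, 0.272, 0.0155]
tool_rot: [-0.491, -0.513, -0.48, 0.515]
contact_force: [-12.6, -19.6, 34.2]
finger_gap: 0.682
t: 12.22
tool_pos: [0.4771, 0.2736, 0.0108]
tool_rot: [-0.493, -0.511, -0.478, 0.517]
contact_force: [-11.1, -39.8, 48.3]
finger_gap: 0.682
```

View pics/p4.png

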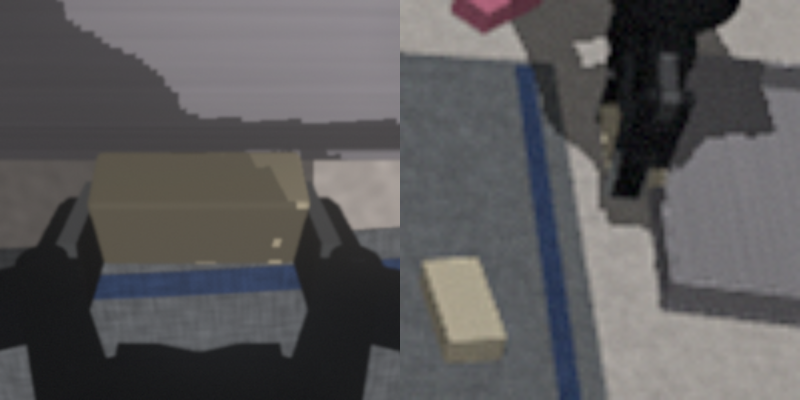

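The wrist view shows both the narrow side and the old top face, so it has rotated roughly 55–60°. I back off the wall and press down on the table to bring it upright onto its narrow side.

```bash
python3 -m pendant '[{"x":0,"y":-0.01,"z":0.006,"spin":0},{"x":0,"y":-0.03,"z":0.006,"spin":0},{"x":0,"y":-0.03,"z":0.002,"spin":0},{"x":0,"y":-0.03,"z":-0.002,"spin":0}]'
python3 -m pendant '[{"x":0,"y":0,"z":-0.002,"spin":0},{"x":0,"y":0,"z":-0.004,"spin":0},{"x":0,"y":0,"z":-0.006,"spin":0},{"x":0,"y":0,"z":-0.007,"spin":0}]'
```

```text
t: 12.82
tool_pos: [0.4769, 0.2435, 0.0079]
tool_rot: [-0.493, -0.511, -0.479, 0.517]
contact_force: [-0.1, 0.1, -1.0]
finger_gap: 0.682
t: 13.32
tool_pos: [0.4768, 0.2436, 0.0008]
tool_rot: [-0.493, -0.511, -0.479, 0.517]
contact_force: [-0.7, 1.1, -0.6]
finger_gap: 0.682
```

```bash
python3 -m pendant '[{"x":0,"y":0,"z":-0.002,"spin":0},{"x":0,"y":0,"z":-0.004,"spin":0},{"x":0,"y":0,"z":-0.004,"spin":0}]'
python3 -m pendant '[{"x":0,"y":0,"z":-0.002,"spin":0},{"x":0,"y":0,"z":-0.004,"spin":0}]'
python3 - <<'E'
from h import *
s=env.camera('scene')[180:280,350:450];w=env.camera('wrist')[140:400,150:410]
cv2.imwrite('pics/p5.png',np.hstack([cv2.resize(w,(400,400)),cv2.resize(s,(400,400))])[:,:,::-1])
E
```

```text
t: 13.7
tool_pos: [0.477, 0.2437, -0.0021]
tool_rot: [-0.493, -0.511, -0.478, 0.517]
contact_force: [-2.4, -0.1, 13.2]
finger_gap: 0.685
t: 13.95
tool_pos: [0.4771, 0.2438, -0.0026]
tool_rot: [-0.493, -0.512, -0.478, 0.516]
contact_force: [-15.4, -4.2, 57.1]
finger_gap: 0.684
```

```bash
python3 -m pendant '[{"x":0,"y":0,"z":0.003,"spin":0},{"x":0,"y":0,"z":0.003,"spin":0}]'
python3 -m pendant '[{"x":0,"y":0,"z":0,"spin":0},{"x":0,"y":0,"z":0,"spin":0},{"x":0,"y":0,"z":0,"spin":0}]' 0.075
python3 -m pendant '[{"x":0,"y":0,"z":0.03,"spin":0},{"x":0,"y":0,"z":0.06,"spin":0},{"x":0,"y":0,"z":0.06,"spin":0}]'
python3 - <<'E'
from h import *
s=env.camera('scene')[180:280,350:450];w=env.camera('wrist')[140:400,150:410]
cv2.imwrite('pics/p5.png',np.hstack([cv2.resize(w,(400,400)),cv2.resize(s,(400,400))])[:,:,::-1])
E
```

```text
t: 14.3
tool_pos: [0.4772, 0.2438, 0.0008]
tool_rot: [-0.494, -0.512, -0.478, 0.516]
contact_force: [-0.8, -0.3, -0.4]
finger_gap: 0.684
t: 14.68
tool_pos: [0.4772, 0.2438, 0.0006]
tool_rot: [-0.493, -0.512, -0.478, 0.516]
contact_force: [0.2, 0.6, 0.3]
finger_gap: 0.876
t: 15.05
tool_pos: [0.4782, 0.2441, 0.0622]
tool_rot: [-0.494, -0.513, -0.477, 0.514]
contact_force: [0.3, 0.7, -0.1]
finger_gap: 0.879
```

View pics/p5.png

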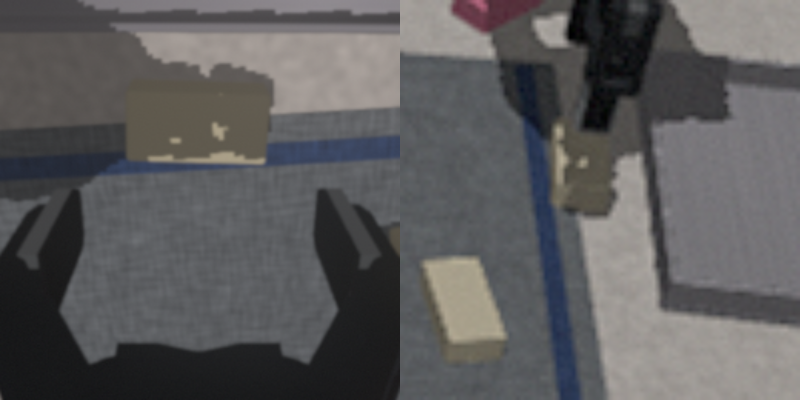

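It fell back flat: the wrist crop shows only the top face at (195,120), so the turn was short of 58°. Next time I press straight down and deeper, keeping the long lever. Locating it numerically first.

Run:
```python
from h import *
p=[(150+u*.65,140+v*.65) for u,v in [(127,93),(271,93),(266,163),(126,161)]]
r=ray('wrist',p,.02);print(r.round(4),r.mean(0),env.get_state()['tool_pos'])
```

```text
[[0.4504 0.2702 0.02  ]
 [0.5085 0.2668 0.02  ]
 [0.5062 0.2354 0.02  ]
 [0.4468 0.2401 0.02  ]] [0.47798992 0.25312946 0.02      ] [0.47692165 0.24373218 0.06011003]
```

```bash
python3 -m pendant '[{"x":0.001,"y":-0.001,"z":-0.045,"spin":0},{"x":0.001,"y":-0.001,"z":-0.057,"spin":0},{"x":0.001,"y":-0.001,"z":-0.057,"spin":0}]'
python3 -m pendant '[{"x":0,"y":0,"z":0,"spin":0},{"x":0,"y":0,"z":0,"spin":0},{"x":0,"y":0,"z":0,"spin":0},{"x":0,"y":0,"z":0,"spin":0}]' 0.05
python3 -m pendant '[{"x":0,"y":0,"z":0.03,"spin":0},{"x":0,"y":0.030,"z":0.03,"spin":0},{"x":0,"y":0.030,"z":0.026,"spin":0},{"x":0,"y":0.030,"z":0.025,"spin":0}]'
python3 -m pendant '[{"x":0,"y":0,"z":-0.003,"spin":0},{"x":0,"y":0,"z":-0.007,"spin":0},{"x":0,"y":0,"z":-0.011,"spin":0},{"x":0,"y":0,"z":-0.014,"spin":0}]'
python3 -m pendant '[{"x":0,"y":0,"z":-0.003,"spin":0},{"x":0,"y":0,"z":-0.006,"spin":0},{"x":0,"y":0,"z":-0.009,"spin":0},{"x":0,"y":0,"z":-0.011,"spin":0}]'
```

```text
t: 15.52
tool_pos: [0.4774, 0.2426, 0.0023]
tool_rot: [-0.493, -0.511, -0.479, 0.517]
contact_force: [0.1, 0.0, 1.1]
finger_gap: 0.872
t: 16.02
tool_pos: [0.4781, 0.2428, 0.0037]
tool_rot: [-0.493, -0.512, -0.478, 0.516]
contact_force: [-1.9, -0.1, 6.6]
finger_gap: 0.685
t: 16.52
tool_pos: [0.4777, 0.2724, 0.0284]
tool_rot: [-0.493, -0.511, -0.478, 0.516]
contact_force: [0.4, -0.4, -0.8]
finger_gap: 0.688
t: 17.02
tool_pos: [0.479, 0.2705, 0.0174]
tool_rot: [-0.495, -0.512, -0.477, 0.516]
contact_force: [-5.6, -15.8, 31.0]
finger_gap: 0.684
t: 17.52
tool_pos: [0.4798, 0.2686, 0.0093]
tool_rot: [-0.495, -0.512, -0.476, 0.516]
contact_force: [-7.7, -14.2, 40.9]
finger_gap: 0.682
```

```bash
python3 -m pendant '[{"x":0,"y":0.001,"z":-0.005,"spin":0},{"x":0,"y":0.002,"z":-0.009,"spin":0},{"x":0,"y":0.004,"z":-0.012,"spin":0},{"x":0,"y":0.004,"z":-0.013,"spin":0}]'
python3 -m pendant '[{"x":0,"y":0.003,"z":-0.001,"spin":0},{"x":0,"y":0.006,"z":-0.002,"spin":0},{"x":0,"y":0.009,"z":-0.003,"spin":0}]'
python3 - <<'E'
from h import *
w=env.camera('wrist')
h=cv2.cvtColor(w,cv2.COLOR_RGB2HSV)
for u in (270,300): print([ (v,*w[v,u]) for v in range(225,330,5)])
E
```

```text
t: 18.02
tool_pos: [0.4807, 0.2692, -0.0006]
tool_rot: [-0.497, -0.512, -0.474, 0.516]
contact_force: [-8.3, -20.6, 23.1]
finger_gap: 0.68
t: 18.4
tool_pos: [0.4808, 0.2695, -0.0008]
tool_rot: [-0.5, -0.507, -0.471, 0.52]
contact_force: [-8.0, -71.1, 50.4]
finger_gap: 0.684
[(225, np.uint8(71), np.uint8(67), np.uint8(69)), (230, np.uint8(70), np.uint8(67), np.uint8(69)), (235, np.uint8(71), np.uint8(68), np.uint8(70)), (240, np.uint8(69), np.uint8(66), np.uint8(67)), (245, np.uint8(68), np.uint8(65), np.uint8(67)), (250, np.uint8(93), np.uint8(87), np.uint8(76)), (255, np.uint8(95), np.uint8(88), np.uint8(76)), (260, np.uint8(94), np.uint8(88), np.uint8(76)), (265, np.uint8(94), np.uint8(88), np.uint8(76)), (270, np.uint8(94), np.uint8(88), np.uint8(76)), (275, np.uint8(95), np.uint8(89), np.uint8(76)), (280, np.uint8(94), np.uint8(89), np.uint8(76)), (285, np.uint8(96), np.uint8(89), np.uint8(77)), (290, np.uint8(95), np.uint8(89), np.uint8(76)), (295, np.uint8(93), np.uint8(87), np.uint8(75)), (300, np.uint8(89), np.uint8(83), np.uint8(73)), (305, np.uint8(91), np.uint8(88), np.uin
[... 537 characters left out ...]
np.uint8(76)), (260, np.uint8(95), np.uint8(89), np.uint8(77)), (265, np.uint8(95), np.uint8(88), np.uint8(76)), (270, np.uint8(95), np.uint8(89), np.uint8(76)), (275, np.uint8(95), np.uint8(89), np.uint8(77)), (280, np.uint8(95), np.uint8(89), np.uint8(76)), (285, np.uint8(95), np.uint8(89), np.uint8(77)), (290, np.uint8(95), np.uint8(89), np.uint8(77)), (295, np.uint8(93), np.uint8(87), np.uint8(76)), (300, np.uint8(90), np.uint8(84), np.uint8(74)), (305, np.uint8(91), np.uint8(90), np.uint8(85)), (310, np.uint8(94), np.uint8(96), np.uint8(98)), (315, np.uint8(93), np.uint8(95), np.uint8(98)), (320, np.uint8(82), np.uint8(85), np.uint8(91)), (325, np.uint8(52), np.uint8(64), np.uint8(91))]
```

Nearly vertical now: one ivory band at rows 250–297. Back off, press lightly, release, and check numerically.

```bash
python3 -m pendant '[{"x":-0.002,"y":-0.012,"z":0.002,"spin":0},{"x":-0.002,"y":-0.03,"z":0.002,"spin":0},{"x":-0.002,"y":-0.03,"z":-0.001,"spin":0},{"x":-0.002,"y":-0.03,"z":-0.003,"spin":0}]'
python3 -m pendant '[{"x":0,"y":0,"z":0,"spin":0},{"x":0,"y":0,"z":0,"spin":0},{"x":0,"y":0,"z":0,"spin":0}]' 0.075
python3 -m pendant '[{"x":0,"y":0,"z":0.03,"spin":0},{"x":0,"y":0,"z":0.06,"spin":0},{"x":0,"y":0,"z":0.06,"spin":0}]'
cat >> h.py <<'E'
def near(cam='wrist',z=.02,x0=150,x1=420):
    w=env.camera(cam);w=cv2.medianBlur(w,7);h=w.astype(int)
    m=((h[...,0]-h[...,2]>10)&(h[...,0]>60)).astype(np.uint8); m[:,:x0]=0;m[:,x1:]=0
    n,l,s,c=cv2.connectedComponentsWithStats(m)
    for i in range(1,n):
        if s[i,4]>1200: print(s[i][:4],s[i,4],c[i].round(),[np.round(q,1) for q in maskpose(cam,l==i,z)])
    return w
E
python3 - <<'E'
from h import *
w=near(z=.032)
print(env.get_state()['tool_pos'],[tuple(map(int,w[v,280])) for v in range(180,260,6)])
cv2.imwrite('pics/p6.png',cv2.cvtColor(w,4)[140:340,150:410])
E
```

```text
t: 18.95
tool_pos: [0.4788, 0.2394, -0.004]
tool_rot: [-0.5, -0.507, -0.471, 0.52]
contact_force: [-3.1, -5.6, 20.2]
finger_gap: 0.686
t: 19.32
tool_pos: [0.4787, 0.2397, -0.0042]
tool_rot: [-0.501, -0.507, -0.471, 0.52]
contact_force: [0.2, -0.0, -0.8]
finger_gap: 0.88
t: 19.7
tool_pos: [0.4796, 0.2402, 0.0576]
tool_rot: [-0.501, -0.508, -0.471, 0.519]
contact_force: [-0.1, -0.3, -0.2]
finger_gap: 0.88
[226 155 194  76] 11348 [316. 188.] [array([506.7, 271.8]), array([ 44.1, 111.1]), np.float64(86.7)]
[0.47888774 0.23990505 0.05623179] [(94, 88, 78), (170, 159, 137), (110, 103, 89), (98, 92, 79), (97, 91, 79), (97, 91, 79), (96, 91, 79), (96, 90, 78), (95, 89, 78), (57, 69, 94), (57, 68, 94), (79, 85, 97), (95, 97, 100), (94, 97, 100)]
```

View pics/p6.png

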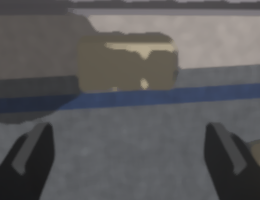

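Run:
```python
from h import *
c=env.calibration('wrist');print((-np.array(c['R']).T@c['t']).round(3))
def box(cx,cy,sy,sz):
    a=np.radians(-3.4);X=[]
    for i in(-.03,.03):
        for j in(-sy/2,sy/2):
            for k in(0,sz): X.append([cx+i*np.cos(a)-j*np.sin(a),cy+i*np.sin(a)+j*np.cos(a),k])
    return proj('wrist',X)
for n,sy,sz in(('flat',.032,.02),('stand',.02,.032)):
    best=[]
    for cy in np.arange(.225,.285,.001):
        for cx in np.arange(.465,.495,.002):
            p=box(cx,cy,sy,sz);b=np.r_[p.min(0),p.max(0)]
            best.append((np.abs(b-[226,175,328,232]).max(),cx.round(3),cy.round(3),b.round()))
    print(n,min(best,key=lambda t:t[0]))
s=env.camera('scene')[180:280,350:450]
cv2.imwrite('pics/p7.png',cv2.cvtColor(cv2.resize(s,(400,400)),4))
```

```text
[0.481 0.327 0.196]
flat (np.float64(1.9469939134745005), np.float64(0.479), np.float64(0.26), array([225., 175., 326., 233.]))
stand (np.float64(4.611027157519175), np.float64(0.479), np.float64(0.263), array([222., 180., 329., 228.]))
```

The model fit says it is flat again at (0.479, 0.260). New plan: after pressing, release it while it leans on the wall, push its bottom edge to the wall so it stands up, then topple it away over the rim. No large forces are needed.

```bash
python3 -m pendant '[{"x":0,"y":0.0095,"z":-0.02,"spin":0.02},{"x":0,"y":0.0095,"z":-0.053,"spin":0.02},{"x":0,"y":0.0095,"z":-0.053,"spin":0.02}]'
python3 -m pendant '[{"x":0,"y":0,"z":0,"spin":0},{"x":0,"y":0,"z":0,"spin":0},{"x":0,"y":0,"z":0,"spin":0},{"x":0,"y":0,"z":0,"spin":0}]' 0.05
python3 -m pendant '[{"x":0,"y":0,"z":0.03,"spin":0},{"x":0,"y":0.023,"z":0.03,"spin":0},{"x":0,"y":0.023,"z":0.026,"spin":0},{"x":0,"y":0.023,"z":0.025,"spin":0}]'
python3 -m pendant '[{"x":0,"y":0,"z":-0.004,"spin":0},{"x":0,"y":0,"z":-0.008,"spin":0},{"x":0,"y":0,"z":-0.012,"spin":0},{"x":0,"y":0,"z":-0.016,"spin":0},{"x":0,"y":0,"z":-0.020,"spin":0},{"x":0,"y":0,"z":-0.024,"spin":0},{"x":0,"y":0,"z":-0.028,"spin":0},{"x":0,"y":0,"z":-0.030,"spin":0}]'
python3 - <<'E'
from h import *
w=env.camera('wrist')[140:400,150:410]
cv2.imwrite('pics/p8.png',cv2.cvtColor(w,4))
E
python3 -m pendant '[{"x":0,"y":0,"z":0.003,"spin":0},{"x":0,"y":0,"z":0.003,"spin":0},{"x":0,"y":0,"z":0.003,"spin":0},{"x":0,"y":0,"z":0.003,"spin":0}]' 0.08
python3 -m pendant '[{"x":0,"y":-0.01,"z":0.04,"spin":0},{"x":0,"y":-0.04,"z":0.06,"spin":0},{"x":0,"y":-0.04,"z":0.06,"spin":0}]'
python3 - <<'E'
from h import *
w=env.camera('wrist')[100:360,150:410];p=cv2.imread('pics/p8.png')
cv2.imwrite('pics/p9.png',cv2.resize(np.hstack([p,cv2.cvtColor(w,4)]),None,fx=1.5,fy=1.5))
E
```

```text
t: 20.18
tool_pos: [0.4766, 0.2488, -0.0001]
tool_rot: [-0.505, -0.5, -0.478, 0.517]
contact_force: [0.3, 0.3, 1.1]
finger_gap: 0.878
t: 20.68
tool_pos: [0.4771, 0.2488, 0.0007]
tool_rot: [-0.505, -0.5, -0.477, 0.517]
contact_force: [-0.1, -0.3, 6.9]
finger_gap: 0.684
t: 21.18
tool_pos: [0.4766, 0.2713, 0.0251]
tool_rot: [-0.505, -0.5, -0.478, 0.517]
contact_force: [0.0, 0.1, 0.1]
finger_gap: 0.684
t: 22.18
tool_pos: [0.4786, 0.2695, -0.0013]
tool_rot: [-0.506, -0.501, -0.476, 0.516]
contact_force: [-9.5, -18.1, 50.9]
finger_gap: 0.685
t: 22.72
tool_pos: [0.4783, 0.2694, 0.0013]
tool_rot: [-0.506, -0.5, -0.476, 0.517]
contact_force: [-0.1, 0.1, -0.3]
finger_gap: 0.938
t: 23.1
tool_pos: [0.4788, 0.2285, 0.0623]
tool_rot: [-0.506, -0.501, -0.475, 0.517]
contact_force: [-0.3, 0.4, 0.9]
finger_gap: 0.939
```

View pics/p9.png

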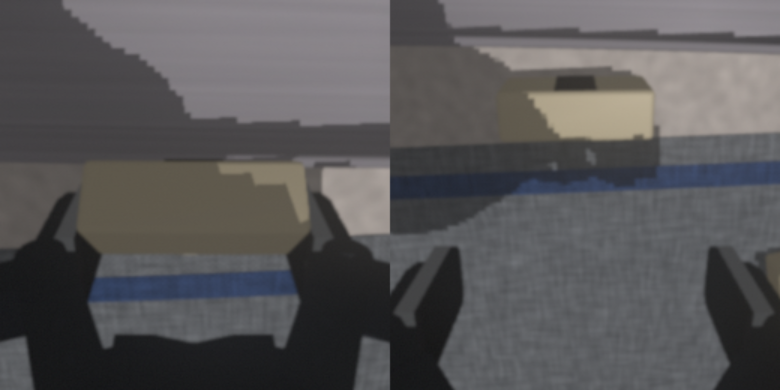

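Now it stands on its narrow side. The top narrow face is at right crop (500–653, 92–138), and its +y face, the underside, shows the dark band at (575,83), so this is the banded blank.

Run:
```python
from h import *
r=ray('wrist',[(223.3,161.3),(325.3,161.3),(325.3,192),(223,192)],.032);print(r.round(4),r.mean(0).round(4),env.get_state()['tool_pos'])
```

```text
[[0.4502 0.2812 0.032 ]
 [0.5068 0.279  0.032 ]
 [0.5071 0.261  0.032 ]
 [0.4482 0.2634 0.032 ]] [0.4781 0.2712 0.032 ] [0.47837465 0.2292016  0.06137498]
```

```bash
python3 -m pendant '[{"x":0,"y":0.04,"z":0,"spin":0},{"x":0,"y":0.07,"z":0,"spin":0},{"x":0,"y":0.07,"z":0,"spin":0},{"x":0,"y":0.07,"z":0,"spin":0},{"x":0,"y":0.07,"z":0,"spin":0},{"x":0,"y":0.07,"z":0,"spin":0}]' 0
python3 -m pendant '[{"x":0,"y":0,"z":-0.025,"spin":0},{"x":0,"y":0,"z":-0.034,"spin":0},{"x":0,"y":-0.004,"z":-0.034,"spin":0},{"x":0,"y":-0.010,"z":-0.034,"spin":0},{"x":0,"y":-0.016,"z":-0.034,"spin":0},{"x":0,"y":-0.022,"z":-0.034,"spin":0},{"x":0,"y":-0.028,"z":-0.034,"spin":0},{"x":0,"y":-0.032,"z":-0.034,"spin":0}]'
python3 -m pendant '[{"x":0,"y":0,"z":0.05,"spin":0},{"x":0,"y":-0.035,"z":0.08,"spin":0},{"x":0,"y":-0.035,"z":0.08,"spin":0},{"x":0,"y":-0.035,"z":0.08,"spin":0}]' 0.08
cat >> h.py <<'E'
def fit(bb,dims,cx,cy,ang=-3.4,r=.03,zb=0):
    best=[]
    for n,sy,sz in dims:
      for x in np.arange(cx-r,cx+r,.002):
        for y in np.arange(cy-r,cy+r,.002):
          a=np.radians(ang);X=[[x+i*np.cos(a)-j*np.sin(a),y+i*np.sin(a)+j*np.cos(a),k] for i in(-.03,.03) for j in(-sy/2,sy/2) for k in(zb,zb+sz)]
          p=proj('wrist',X);b=np.r_[p.min(0),p.max(0)];best.append((np.abs(b-bb).max().round(1),n,x.round(3),y.round(3)))
    return sorted(best)[:2]
E
python3 - <<'E'
from h import *
near(z=.02,x0=180,x1=400)
w=env.camera('wrist');cv2.imwrite('pics/p10.png',cv2.cvtColor(w,4)[100:380,120:440])
print(env.get_state()['tool_pos'])
E
```

```text
t: 23.9
tool_pos: [0.4785, 0.2986, 0.0613]
tool_rot: [-0.506, -0.501, -0.475, 0.517]
contact_force: [-0.3, 0.1, 0.0]
finger_gap: 0.003
t: 24.9
tool_pos: [0.4785, 0.2662, 0.0274]
tool_rot: [-0.506, -0.501, -0.475, 0.517]
contact_force: [0.1, -0.7, -0.5]
finger_gap: 0.004
t: 25.4
tool_pos: [0.4782, 0.2313, 0.1068]
tool_rot: [-0.505, -0.501, -0.475, 0.518]
contact_force: [-0.2, -0.2, -0.0]
finger_gap: 0.848
[226 129 174  86] 8774 [310. 162.] [array([507.4, 259.4]), array([ 65.7, 130. ]), np.float64(87.6)]
[209 337 119  38] 2022 [277. 356.] [array([461.4,  77.5]), array([118.3,  35.6]), np.float64(5.8)]
[0.47801118 0.23159643 0.10633485]
```

Run:
```python
from h import *
w=cv2.medianBlur(env.camera('wrist'),3)
for u in (245,275,300): print(u,[int(w[v,u].mean()) for v in range(120,260,4)])
for v in (185,195,205): print(v,[int(w[v,u].mean()) for u in range(215,335,5)])
```

```text
245 [81, 110, 117, 143, 143, 148, 146, 150, 146, 84, 84, 83, 83, 80, 81, 84, 84, 84, 84, 84, 84, 105, 147, 147, 93, 90, 96, 89, 93, 95, 95, 95, 101, 96, 92]
275 [75, 100, 117, 147, 152, 145, 143, 146, 143, 89, 87, 86, 87, 82, 82, 42, 41, 45, 45, 40, 39, 42, 43, 47, 93, 94, 95, 98, 103, 97, 97, 93, 94, 91, 92]
300 [84, 92, 116, 144, 145, 145, 146, 146, 146, 148, 136, 89, 88, 83, 85, 86, 86, 86, 86, 85, 85, 86, 112, 149, 92, 94, 96, 94, 94, 98, 95, 95, 94, 92, 94]
185 [57, 56, 57, 60, 59, 84, 84, 84, 84, 85, 67, 41, 42, 41, 47, 86, 86, 86, 86, 87, 92, 98, 96, 96]
195 [55, 56, 58, 71, 60, 83, 84, 134, 91, 84, 71, 39, 41, 40, 45, 85, 85, 85, 86, 86, 88, 78, 79, 79]
205 [48, 61, 66, 69, 67, 135, 117, 108, 109, 109, 98, 41, 43, 44, 46, 85, 85, 86, 152, 152, 81, 69, 74, 74]
```

View pics/p10.png

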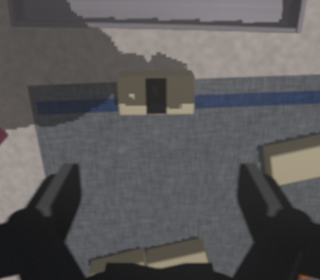

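The picture shows the blank flat, band up at (157,95) in the crop. Next I locate it and refine the drawer pose.

Run:
```python
from h import *
r=ray('wrist',[(239,178),(314,178),(314,214),(239,214)],.02);print(r.round(4),r.mean(0).round(4))
s=env.get_state();print(s['tool_pos'],s['joints'].round(2))
for q in env.trace('top','drawer_front')[:1]: 
    cs,_=cv2.findContours(q['mask'].astype(np.uint8),0,1);c=max(cs,key=cv2.contourArea)
    print(cv2.approxPolyDP(c,4,True).reshape(-1,2).tolist())
for n in('drawer_in','drawer_front','timer_grip'):
  for cam in('scene','top'):
    env.camera(cam)
    print(n,cam,[(q['centre'].__class__ and np.round(q['centre'],3),round(q['confidence'],2)) for q in env.recognise(cam,n)[:2]])
im=cv2.cvtColor(env.camera('top'),4)[130:260,290:420];cv2.imwrite('pics/d1.png',cv2.resize(im,None,fx=4.5,fy=4.5,interpolation=2))
```

```text
[[0.4503 0.2584 0.02  ]
 [0.5071 0.2562 0.02  ]
 [0.5073 0.2267 0.02  ]
 [0.4479 0.2291 0.02  ]] [0.4781 0.2426 0.02  ]
[0.47805762 0.23163673 0.10637923] [ 0.25  0.48  1.53 -0.05  1.13  0.31]
[[330, 179], [309, 213], [299, 219], [357, 252], [355, 244], [375, 206]]
drawer_in scene [(array([ 0.513, -0.162,  0.024]), 0.92)]
drawer_in top [(array([ 0.531, -0.178,  0.021]), 0.66)]
drawer_front scene [(array([ 0.513, -0.158,  0.023]), 0.65)]
drawer_front top [(array([ 0.534, -0.177,  0.017]), 0.88), (array([0.601, 0.174, 0.02 ]), 0.58)]
timer_grip scene [(array([ 0.674, -0.176,  0.104]), 0.66)]
timer_grip top [(array([ 0.664, -0.186,  0.098]), 0.62)]
```

View pics/d1.png

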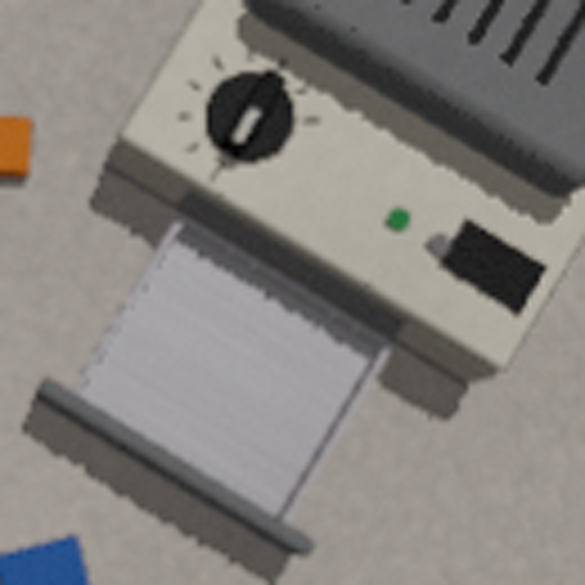

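The drawer stands open. Its front panel's top edge runs (43,382)–(312,547), the unit's front top edge (122,140)–(503,375), and the dial is at (250,117) with its white line towards the robot.

Run:
```python
from h import *
f=lambda u,v:(u/4.5+290,v/4.5+130)
P=ray('top',[f(40,388),f(308,550)],.068)[:,:2];U=ray('top',[f(122,140),f(503,375)],.09)[:,:2]
D=ray('top',[f(250,117)],.092)[0,:2]
for n,a in(('panel',P),('unit',U)):
    d=a[1]-a[0];print(n,a.round(4).tolist(),a.mean(0).round(4),np.linalg.norm(d).round(4),np.degrees(np.arctan2(-d[0],d[1]))%180)
d=U[1]-U[0];y=-d/np.linalg.norm(d);x=np.array([y[1],-y[0]]);print('x',x,'y',y,np.degrees(np.arctan2(x[1],x[0])))
print('panel->unit front',(U.mean(0)-P.mean(0))@x,(U.mean(0)-P.mean(0))@y)
print('dial',D,'rel unit mid',(D-U.mean(0))@x,(D-U.mean(0))@y)
print('drawer_in',P.mean(0)+x*(.067+.0))
```

```text
panel [[0.5258, -0.0714], [0.4385, -0.2128]] [ 0.4822 -0.1421] 0.1662 148.31570513147145
unit [[0.6553, -0.1152], [0.5293, -0.3136]] [ 0.5923 -0.2144] 0.235 147.5924114700022
x [ 0.84425695 -0.53593862] y [0.53593862 0.84425695] -32.407588529997824
panel->unit front 0.13169962973932972 -0.0019880593294499703
dial [ 0.66674734 -0.18286486] rel unit mid 0.045965234395815145 0.06652762626160212
drawer_in [ 0.53872852 -0.17804327]
```

```bash
python3 -m pendant '[{"x":0,"y":0.011,"z":0,"spin":0.18},{"x":0,"y":0.011,"z":0,"spin":0.36},{"x":0,"y":0.011,"z":0,"spin":0.54},{"x":0,"y":0.011,"z":0,"spin":0.72},{"x":0,"y":0.011,"z":0,"spin":0.9},{"x":0,"y":0.011,"z":0,"spin":1.08},{"x":0,"y":0.011,"z":0,"spin":1.26},{"x":0,"y":0.011,"z":0,"spin":1.44},{"x":0,"y":0.011,"z":0,"spin":1.58},{"x":0,"y":0.011,"z":0,"spin":1.58}]' 0.055
python3 -m pendant '[{"x":0,"y":0,"z":-0.06,"spin":0},{"x":0,"y":0,"z":-0.1,"spin":0},{"x":0,"y":0,"z":-0.101,"spin":0}]'
python3 -m pendant '[{"x":0,"y":0,"z":0,"spin":0},{"x":0,"y":0,"z":0,"spin":0},{"x":0,"y":0,"z":0,"spin":0},{"x":0,"y":0,"z":0,"spin":0}]' 0.02
python3 -m pendant '[{"x":0,"y":0,"z":0.05,"spin":0},{"x":0,"y":0,"z":0.11,"spin":0},{"x":0,"y":0,"z":0.11,"spin":0}]'
```

```text
t: 27.5
tool_pos: [0.4785, 0.2421, 0.1074]
tool_rot: [0.723, 0.016, 0.69, -0.005]
contact_force: [0.3, -0.1, 0.0]
finger_gap: 0.643
t: 27.88
tool_pos: [0.4772, 0.2417, 0.0045]
tool_rot: [0.721, 0.016, 0.692, -0.007]
contact_force: [-0.0, -0.2, 0.3]
finger_gap: 0.646
t: 28.38
tool_pos: [0.4781, 0.242, 0.0062]
tool_rot: [0.723, 0.016, 0.691, -0.007]
contact_force: [-1.5, -0.1, 7.9]
finger_gap: 0.358
t: 28.75
tool_pos: [0.4801, 0.2427, 0.1211]
tool_rot: [0.726, 0.017, 0.688, -0.006]
contact_force: [-0.0, 1.0, -0.7]
finger_gap: 0.354
```

```bash
python3 -m pendant '[{"x":0.008,"y":-0.06,"z":0,"spin":-0.08},{"x":0.016,"y":-0.12,"z":0,"spin":-0.16},{"x":0.025,"y":-0.18,"z":0,"spin":-0.24},{"x":0.033,"y":-0.24,"z":0,"spin":-0.32},{"x":0.041,"y":-0.3,"z":0,"spin":-0.4},{"x":0.05,"y":-0.36,"z":0,"spin":-0.48},{"x":0.058,"y":-0.421,"z":0,"spin":-0.53},{"x":0.058,"y":-0.421,"z":0,"spin":-0.53},{"x":0.058,"y":-0.421,"z":0,"spin":-0.53}]'
python3 -m pendant '[{"x":0,"y":0,"z":-0.05,"spin":0},{"x":0,"y":0,"z":-0.085,"spin":0},{"x":0,"y":0,"z":-0.091,"spin":0},{"x":0,"y":0,"z":-0.0925,"spin":0}]'
```

```text
t: 29.88
tool_pos: [0.5376, -0.1778, 0.1205]
tool_rot: [0.699, 0.197, 0.659, -0.196]
contact_force: [-0.8, 0.7, -0.5]
finger_gap: 0.356
t: 30.38
tool_pos: [0.5381, -0.1773, 0.0289]
tool_rot: [0.699, 0.197, 0.659, -0.195]
contact_force: [-0.2, 0.6, -0.0]
finger_gap: 0.354
```

```bash
python3 -m pendant '[{"x":0,"y":0,"z":-0.001,"spin":0},{"x":0,"y":0,"z":-0.001,"spin":0},{"x":0,"y":0,"z":0.02,"spin":0},{"x":0,"y":0,"z":0.08,"spin":0}]' 0.055
python3 -m pendant '[{"x":0.01,"y":0.05,"z":0.02,"spin":-0.15},{"x":0.02,"y":0.11,"z":0.02,"spin":-0.3},{"x":0.03,"y":0.17,"z":0.02,"spin":-0.45},{"x":0.04,"y":0.23,"z":0.02,"spin":-0.6},{"x":0.05,"y":0.29,"z":0.02,"spin":-0.75},{"x":0.06,"y":0.35,"z":0.02,"spin":-0.81},{"x":0.066,"y":0.354,"z":0.02,"spin":-0.81},{"x":0.066,"y":0.354,"z":0.02,"spin":-0.81}]' 0.085
python3 - <<'E'
from h import *
s=env.get_state();print(s['tool_pos'],s['joints'].round(2))
for b in blanks('top',roi=(176,154,275,278)):print('top',b)
for b in blanks('wrist',amin=800):
    if 50<b[0][2]<70 and 25<b[0][3]<40: print('wrist',b)
im=env.camera('top');c=proj('top',[[.538,-.178,.04]])[0].astype(int);print(c)
g=im[c[1]-14:c[1]+15,c[0]-16:c[0]+17].mean(2).astype(int);print(g[::2,::2])
E
```

```text
t: 30.88
tool_pos: [0.537, -0.1768, 0.1083]
tool_rot: [0.697, 0.197, 0.661, -0.195]
contact_force: [0.5, 0.3, 0.4]
finger_gap: 0.643
t: 31.88
tool_pos: [0.6032, 0.177, 0.1285]
tool_rot: [0.564, 0.441, 0.53, -0.454]
contact_force: [0.0, -0.4, -0.5]
finger_gap: 0.999
[0.60316776 0.1770303  0.12849671] [ 0.12  0.6   1.23 -0.05  1.29 -0.07]
top (array([602.1, 226.4, 176.5,  26.1,   5. ]), array([180.3, 190.3]), np.int32(612))
top (array([604.4, 173.2,  60. ,  24.7,  11.5]), array([201.2, 187.8]), np.int32(213))
top (array([462.9,  55.2, 122.8,  34.9,  12. ]), array([247.8, 243.1]), np.int32(624))
wrist (array([604.2, 174.8,  59.6,  31. ,  10.9]), array([277.2, 201.1]), np.int32(2390))
[341 211]
[[165 167 165 164 165 164 164 164 165 163 166 165 165 153  90  87  80]
 [165 165 166 166 165 163 164 158 148 160 162 164 166 164 151 130  91]
 [166 164 164 165 167 167 163 139 167 166 162 161 163 165 164 163 150]
 [165 166 165 166 163 165 157 151 166 165 164 162 153 163 163 164 165]
 [164 164 164 166 165 162 133 166 166 165 163 164 163 157 163 162 163]
 [165 164 164 165 165 141  80 128 164 165 164 162 163 156 161 164 163]
 [164 162 164 163 159 100  35  34  87 151 164 164 153 161 162 161 163]
 [164 164 163 164 124  52  32  38  33  34 124 157 156 165 163 162 161]
 [163 164 164 145 156 140  87  33  36  36  31 129 164 163 164 163 162]
 [163 163 159 133 164 165 164 126  48  37  92 158 167 165 163 162 163]
 [163 162 135 163 166 164 163 163 157 106 139 164 165 165 164 162 162]
 [164 164 111 161 165 164 163 165 164 155 162 162 161 163 163 162 164]
 [163 152  90  85 141 165 163 164 158 154 163 162 161 161 161 163 163]
 [164 163 154  87  88 104 154 164 149 162 163 161 161 161 160 160 163]
 [162 163 165 163 131  88  81 137 160 161 160 162 161 160 158 161 159]]
```

The top view confirms the banded blank lying flat, band up, in the drawer. The two blanks on the right now lie close together, so one was knocked. Next, the blank at (0.604, 0.175).

```bash
python3 -m pendant '[{"x":0.003,"y":-0.012,"z":-0.06,"spin":0},{"x":0.003,"y":-0.012,"z":-0.11,"spin":0},{"x":0.003,"y":-0.012,"z":-0.1265,"spin":0},{"x":0.003,"y":-0.012,"z":-0.1265,"spin":0}]'
python3 -m pendant '[{"x":0,"y":0,"z":0,"spin":0},{"x":0,"y":0,"z":0,"spin":0},{"x":0,"y":0,"z":0,"spin":0},{"x":0,"y":0,"z":0,"spin":0},{"x":0,"y":0,"z":0,"spin":0}]' 0.05
python3 -m pendant '[{"x":0,"y":0,"z":0.05,"spin":0},{"x":-0.04,"y":0.03,"z":0.05,"spin":-0.1},{"x":-0.08,"y":0.06,"z":0.05,"spin":-0.24},{"x":-0.127,"y":0.107,"z":0.05,"spin":-0.25},{"x":-0.127,"y":0.107,"z":0.05,"spin":-0.25},{"x":-0.127,"y":0.107,"z":0.03,"spin":-0.25},{"x":-0.127,"y":0.107,"z":0.026,"spin":-0.25}]'
```

```text
t: 32.52
tool_pos: [0.6062, 0.1632, 0.0023]
tool_rot: [0.563, 0.442, 0.529, -0.455]
contact_force: [-0.0, -0.4, 0.6]
finger_gap: 0.995
t: 33.15
tool_pos: [0.6074, 0.1632, 0.005]
tool_rot: [0.565, 0.443, 0.528, -0.454]
contact_force: [-1.6, -0.6, 7.4]
finger_gap: 0.68
t: 34.02
tool_pos: [0.4807, 0.27, 0.031]
tool_rot: [-0.504, -0.505, -0.469, 0.521]
contact_force: [-1.1, 0.2, -0.7]
finger_gap: 0.678
```

```bash
python3 -m pendant '[{"x":-0.002,"y":0.003,"z":0,"spin":0},{"x":-0.002,"y":0.003,"z":-0.004,"spin":0},{"x":-0.002,"y":0.003,"z":-0.009,"spin":0},{"x":-0.002,"y":0.003,"z":-0.013,"spin":0},{"x":-0.002,"y":0.003,"z":-0.017,"spin":0},{"x":-0.002,"y":0.003,"z":-0.021,"spin":0},{"x":-0.002,"y":0.003,"z":-0.025,"spin":0},{"x":-0.002,"y":0.003,"z":-0.029,"spin":0},{"x":-0.002,"y":0.003,"z":-0.033,"spin":0},{"x":-0.002,"y":0.003,"z":-0.035,"spin":0}]'
python3 -m pendant '[{"x":0,"y":0,"z":0.003,"spin":0},{"x":0,"y":0,"z":0.003,"spin":0},{"x":0,"y":0,"z":0.003,"spin":0},{"x":0,"y":0,"z":0.003,"spin":0}]' 0.08
python3 -m pendant '[{"x":0,"y":-0.01,"z":0.04,"spin":0},{"x":0,"y":-0.04,"z":0.06,"spin":0},{"x":0,"y":-0.04,"z":0.06,"spin":0}]'
cat >> h.py <<'E'
def strip(us=(235,262,275,290,315),v0=120,v1=240):
    w=cv2.medianBlur(env.camera('wrist'),3); print(env.get_state()['tool_pos'].round(4))
    for u in us: print(u,' '.join(f'{int(w[v,u].mean())}{"w" if int(w[v,u,0])-int(w[v,u,2])>9 else ""}' for v in range(v0,v1,4)))
E
python3 -c "
from h import *
strip()
import cv2;cv2.imwrite('pics/q1.png',cv2.cvtColor(env.camera('wrist'),4)[80:340,120:440])"
```

```text
t: 35.28
tool_pos: [0.4806, 0.271, 0.0015]
tool_rot: [-0.506, -0.506, -0.467, 0.52]
contact_force: [-9.4, -20.6, 48.8]
finger_gap: 0.681
t: 35.78
tool_pos: [0.4803, 0.2711, 0.004]
tool_rot: [-0.506, -0.506, -0.467, 0.52]
contact_force: [0.4, -0.3, -0.8]
finger_gap: 0.934
t: 36.15
tool_pos: [0.481, 0.2302, 0.065]
tool_rot: [-0.506, -0.507, -0.466, 0.52]
contact_force: [-0.3, -0.2, 0.7]
finger_gap: 0.938
[0.4805 0.2309 0.0641]
235 126 76 98 119 147w 148w 93 86w 85w 98w 147w 98w 89w 89w 89w 88w 88w 86w 85 72 57 60 59 59 51 71 72 72 89 90
262 111 77 99 120 154w 148w 94 88w 87w 114w 160w 161w 160w 161w 160w 158w 157w 132w 91 62 61 61 62 61 51 55 70 77 93 97
275 131 84 98 120 149w 149w 96 88w 88w 122w 163w 163w 163w 163w 161w 160w 158w 127w 87 65 70 70 64 60 54 72 73 88 98 96
290 132 79 97 121 147w 150w 93 89w 89w 130w 166w 166w 165w 164w 162w 161w 159w 118w 86 67 64 65 64 57 54 72 75 92 98 97
315 122 79 95 121 151w 150w 152w 92w 90w 141w 170w 168w 167w 166w 164w 162w 160w 105w 74 66 66 67 65 57 56 73 76 96 100 94
```

The numbers match a blank standing on its narrow side: bright top at rows 157–189, its +y underside above it unbanded (88, against about 40 for the band). Topple it.

```bash
python3 -m pendant '[{"x":0,"y":0.04,"z":0,"spin":0},{"x":0,"y":0.072,"z":0,"spin":0},{"x":0,"y":0.072,"z":0,"spin":0},{"x":0,"y":0.072,"z":0,"spin":0},{"x":0,"y":0.072,"z":0,"spin":0},{"x":0,"y":0.072,"z":0,"spin":0}]' 0
python3 -m pendant '[{"x":0,"y":0,"z":-0.025,"spin":0},{"x":0,"y":0,"z":-0.036,"spin":0},{"x":0,"y":-0.004,"z":-0.036,"spin":0},{"x":0,"y":-0.010,"z":-0.036,"spin":0},{"x":0,"y":-0.016,"z":-0.036,"spin":0},{"x":0,"y":-0.022,"z":-0.036,"spin":0},{"x":0,"y":-0.028,"z":-0.036,"spin":0},{"x":0,"y":-0.034,"z":-0.036,"spin":0}]'
python3 -m pendant '[{"x":0,"y":0,"z":0.05,"spin":0},{"x":0,"y":-0.035,"z":0.08,"spin":0},{"x":0,"y":-0.035,"z":0.08,"spin":0},{"x":0,"y":-0.035,"z":0.08,"spin":0}]' 0.08
python3 -c "
from h import *
strip(v0=140,v1=250)"
```

```text
t: 37.0
tool_pos: [0.4803, 0.3027, 0.0635]
tool_rot: [-0.505, -0.506, -0.467, 0.52]
contact_force: [0.4, -0.7, 0.3]
finger_gap: 0.002
t: 38.0
tool_pos: [0.4803, 0.2682, 0.0276]
tool_rot: [-0.505, -0.506, -0.467, 0.52]
contact_force: [0.2, -0.3, -0.1]
finger_gap: 0.005
t: 38.5
tool_pos: [0.48, 0.2332, 0.1069]
tool_rot: [-0.505, -0.506, -0.467, 0.521]
contact_force: [0.7, -0.8, 0.6]
finger_gap: 0.851
[0.4798 0.2335 0.1066]
235 149w 152w 149w 106 86 86 84 86 87 85w 85w 77w 68 65 71 57 68 70 76 91 93 94 95 93 93 93 92 96
262 150w 150w 150w 144w 143w 129w 90 86w 83w 86w 87w 86w 86w 86w 86w 86w 111w 151w 130w 95 94 95 95 98 99 94 90 94
275 147w 148w 146w 144w 89 89 89 85w 84w 88w 87w 87w 87w 88w 87w 86w 128w 152w 122w 94 93 94 97 103 97 98 92 94
290 146w 148w 148w 150w 148w 108 91 86w 84w 88w 88w 88w 87w 87w 87w 86w 86w 91w 110w 95 94 95 94 96 96 100 101 99
315 154w 150w 146w 148w 151w 150w 144w 142w 143w 147w 105 102 99 99 81 75 71 80 95 93 94 97 99 94 98 93 92 95
```

Run:
```python
from h import *
w=cv2.medianBlur(env.camera('wrist'),3).astype(int)
for v in(176,190,200,208): print(v,[(u,int(w[v,u].mean()),int(w[v,u,0]-w[v,u,2])) for u in list(range(228,262,4))+list(range(296,328,4))])
r=ray('wrist',[(238,178),(313,178),(313,213),(238,213)],.02);print(r.round(4),r.mean(0))
```

```text
176 [(228, 85, 7), (232, 86, 7), (236, 83, 14), (240, 84, 17), (244, 84, 17), (248, 85, 16), (252, 85, 18), (256, 85, 17), (260, 85, 17), (296, 87, 17), (300, 87, 17), (304, 88, 16), (308, 88, 17), (312, 126, 26), (316, 147, 13), (320, 148, 13), (324, 149, 12)]
190 [(228, 60, -1), (232, 59, -1), (236, 74, 11), (240, 84, 17), (244, 84, 17), (248, 84, 17), (252, 85, 17), (256, 85, 17), (260, 85, 17), (296, 86, 17), (300, 86, 17), (304, 87, 17), (308, 87, 17), (312, 104, 19), (316, 98, -3), (320, 96, -4), (324, 94, -4)]
200 [(228, 89, -10), (232, 77, -14), (236, 62, 0), (240, 84, 17), (244, 84, 17), (248, 84, 17), (252, 85, 17), (256, 85, 17), (260, 85, 17), (296, 86, 17), (300, 86, 17), (304, 86, 17), (308, 87, 17), (312, 126, 26), (316, 73, -32), (320, 75, -35), (324, 74, -33)]
208 [(228, 71, -37), (232, 71, -36), (236, 74, -26), (240, 145, 33), (244, 148, 33), (248, 148, 33), (252, 149, 34), (256, 145, 32), (260, 149, 33), (296, 100, 22), (300, 150, 32), (304, 152, 34), (308, 152, 34), (312, 135, 27), (316, 77, -24), (320, 80, -21), (324, 84, -18)]
[[0.4527 0.2604 0.02  ]
 [0.5095 0.257  0.02  ]
 [0.5091 0.2283 0.02  ]
 [0.4498 0.232  0.02  ]] [0.48027107 0.24444779 0.02      ]
```

```bash
python3 -m pendant '[{"x":0,"y":0.0115,"z":-0.05,"spin":0},{"x":0,"y":0.0115,"z":-0.09,"spin":0},{"x":0,"y":0.0115,"z":-0.1035,"spin":0},{"x":0,"y":0.0115,"z":-0.1035,"spin":0}]'
python3 -m pendant '[{"x":0,"y":0,"z":0,"spin":0},{"x":0,"y":0,"z":0,"spin":0},{"x":0,"y":0,"z":0,"spin":0},{"x":0,"y":0,"z":0,"spin":0}]' 0.05
python3 -m pendant '[{"x":0,"y":0,"z":0.05,"spin":0},{"x":-0.02,"y":0.06,"z":0.06,"spin":0},{"x":-0.0385,"y":0.12,"z":0.06,"spin":0},{"x":-0.0385,"y":0.1295,"z":0.06,"spin":-0.03},{"x":-0.0385,"y":0.1295,"z":0.02,"spin":-0.03},{"x":-0.0385,"y":0.1295,"z":0.006,"spin":-0.03},{"x":-0.0385,"y":0.1295,"z":0.006,"spin":-0.03}]'
```

```text
t: 39.1
tool_pos: [0.4796, 0.2452, 0.0026]
tool_rot: [-0.505, -0.505, -0.468, 0.521]
contact_force: [-0.1, 0.6, 0.6]
finger_gap: 0.936
t: 39.6
tool_pos: [0.4805, 0.2456, 0.0043]
tool_rot: [-0.505, -0.506, -0.467, 0.52]
contact_force: [-1.0, 0.2, 6.5]
finger_gap: 0.681
t: 40.48
tool_pos: [0.4422, 0.3749, 0.0105]
tool_rot: [-0.497, -0.513, -0.459, 0.528]
contact_force: [-0.1, 0.9, -0.0]
finger_gap: 0.681
```

```bash
python3 -m pendant '[{"x":0,"y":0,"z":-0.001,"spin":0},{"x":0,"y":0,"z":-0.001,"spin":0},{"x":0,"y":0,"z":-0.001,"spin":0},{"x":0,"y":0,"z":0.05,"spin":0},{"x":0,"y":0,"z":0.11,"spin":0}]' 0.07
python3 -m pendant '[{"x":0.005,"y":-0.06,"z":0.02,"spin":0.05},{"x":0.01,"y":-0.12,"z":0.02,"spin":0.1},{"x":0.02,"y":-0.18,"z":0.02,"spin":0.15},{"x":0.03,"y":-0.24,"z":0.02,"spin":0.2},{"x":0.04,"y":-0.3,"z":0.02,"spin":0.25},{"x":0.043,"y":-0.345,"z":0.02,"spin":0.3},{"x":0.043,"y":-0.345,"z":0.02,"spin":0.3}]' 0.085
python3 - <<'E'
from h import *
print(env.get_state()['tool_pos'])
im=env.camera('top')
for b in blanks('top',z=.024,roi=(100,190,160,285),vmin=120):print('tray',b)
for b in blanks('wrist',amin=600):
    if b[0][2]<140 and b[0][3]<70: print('wrist',b)
w=env.camera('wrist');cv2.imwrite('pics/q2.png',np.hstack([cv2.cvtColor(w,4)[120:320,160:420],cv2.resize(cv2.cvtColor(im,4)[190:290,100:230],(260,200))]))
E
```

```text
t: 41.1
tool_pos: [0.4417, 0.3745, 0.1214]
tool_rot: [-0.497, -0.512, -0.46, 0.529]
contact_force: [0.5, -0.2, 1.3]
finger_gap: 0.818
t: 41.98
tool_pos: [0.485, 0.027, 0.1417]
tool_rot: [0.57, 0.439, 0.53, -0.45]
contact_force: [-0.8, 1.3, 0.4]
finger_gap: 0.996
[0.48496446 0.02695236 0.14169996]
tray (array([480.8, 351.9, 238. , 151. ,   0.7]), array([125.6, 237.4]), np.int32(1883))
tray (array([443.1, 376.5,  60.3,  32.1,  -4. ]), array([119.2, 251.6]), np.int32(306))
wrist (array([314.7, 101.2,  71.3,  42.1,  80.9]), array([83. , 66.1]), np.int32(4781))
wrist (array([493.3,  59.9,  58.9,  31. ,  13.8]), array([302.7, 168.6]), np.int32(1124))
```

View pics/q2.png

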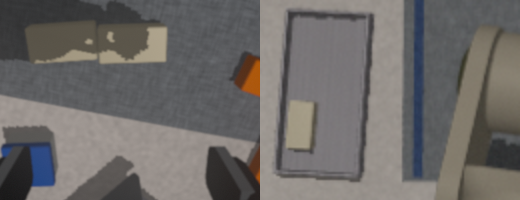

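The picture shows the tray blank flat and well placed, plus the last two blanks end to end: right one at (132,43), left one at (62,43) in the crop. I pick the right one across its width and set it down by the tray wall.

```bash
python3 -m pendant '[{"x":0.008,"y":0.033,"z":0,"spin":0.18},{"x":0.008,"y":0.033,"z":0,"spin":0.36},{"x":0.008,"y":0.033,"z":0,"spin":0.54},{"x":0.008,"y":0.033,"z":0,"spin":0.72},{"x":0.008,"y":0.033,"z":0,"spin":0.9},{"x":0.008,"y":0.033,"z":0,"spin":1.08},{"x":0.008,"y":0.033,"z":0,"spin":1.26},{"x":0.008,"y":0.033,"z":0,"spin":1.44},{"x":0.008,"y":0.033,"z":0,"spin":1.6},{"x":0.008,"y":0.033,"z":0,"spin":1.6}]' 0.055
python3 -m pendant '[{"x":0,"y":0,"z":-0.06,"spin":0},{"x":0,"y":0,"z":-0.12,"spin":0},{"x":0,"y":0,"z":-0.1365,"spin":0},{"x":0,"y":0,"z":-0.1365,"spin":0}]'
python3 -m pendant '[{"x":0,"y":0,"z":0,"spin":0},{"x":0,"y":0,"z":0,"spin":0},{"x":0,"y":0,"z":0,"spin":0},{"x":0,"y":0,"z":0,"spin":0}]' 0.02
python3 -m pendant '[{"x":0,"y":0,"z":0.05,"spin":0},{"x":-0.005,"y":0.06,"z":0.06,"spin":-0.1},{"x":-0.01,"y":0.12,"z":0.06,"spin":-0.2},{"x":-0.015,"y":0.18,"z":0.06,"spin":-0.3},{"x":-0.015,"y":0.187,"z":0.05,"spin":-0.3},{"x":-0.015,"y":0.187,"z":0.001,"spin":-0.3},{"x":-0.015,"y":0.187,"z":0.001,"spin":-0.3}]'
```

```text
t: 43.42
tool_pos: [0.4924, 0.0644, 0.1415]
tool_rot: [0.719, -0.076, 0.684, 0.097]
contact_force: [0.4, 0.2, -0.1]
finger_gap: 0.643
t: 43.92
tool_pos: [0.4918, 0.0651, 0.0041]
tool_rot: [0.718, -0.075, 0.685, 0.097]
contact_force: [-0.3, 0.1, 1.7]
finger_gap: 0.643
t: 44.42
tool_pos: [0.4925, 0.0653, 0.0055]
tool_rot: [0.719, -0.075, 0.684, 0.096]
contact_force: [-1.5, 1.2, 6.5]
finger_gap: 0.36
t: 45.3
tool_pos: [0.4772, 0.2519, 0.0051]
tool_rot: [0.725, 0.028, 0.688, -0.012]
contact_force: [0.2, -0.1, 0.2]
finger_gap: 0.356
```

```bash
python3 -m pendant '[{"x":0,"y":0,"z":0,"spin":0},{"x":0,"y":0,"z":0,"spin":0},{"x":0,"y":0,"z":0.05,"spin":0}]' 0.06
python3 -m pendant '[{"x":0,"y":0,"z":0.05,"spin":-0.18},{"x":0,"y":0,"z":0.05,"spin":-0.36},{"x":0,"y":0,"z":0.05,"spin":-0.54},{"x":0,"y":0,"z":0.05,"spin":-0.72},{"x":0,"y":-0.01,"z":0.05,"spin":-0.9},{"x":0,"y":-0.01,"z":0.05,"spin":-1.08},{"x":0,"y":-0.01,"z":0.05,"spin":-1.26},{"x":0,"y":-0.01,"z":0.05,"spin":-1.44},{"x":0,"y":-0.01,"z":0.05,"spin":-1.58},{"x":0,"y":-0.01,"z":0.05,"spin":-1.58}]' 0.08
python3 - <<'E'
from h import *
w=cv2.medianBlur(env.camera('wrist'),3).astype(int);print(env.get_state()['tool_pos'].round(4))
for u in(255,275,295): print(u,[(int(w[v,u].mean()),int(w[v,u,0]-w[v,u,2])) for v in range(150,240,4)])
for v in(195,): print([(u,int(w[v,u].mean()),int(w[v,u,0]-w[v,u,2])) for u in range(220,340,4)])
E
```

```text
t: 45.68
tool_pos: [0.4758, 0.2509, 0.0536]
tool_rot: [0.723, 0.027, 0.69, -0.013]
contact_force: [1.2, 0.6, 0.8]
finger_gap: 0.704
t: 46.92
tool_pos: [0.4759, 0.2407, 0.104]
tool_rot: [-0.5, -0.51, -0.467, 0.522]
contact_force: [0.9, 0.4, 0.1]
finger_gap: 0.938
[0.4758 0.2407 0.1039]
255 [(146, 13), (145, 12), (118, 9), (85, 7), (84, 6), (85, 8), (80, 16), (84, 16), (85, 17), (84, 17), (85, 16), (85, 16), (85, 18), (84, 17), (84, 17), (139, 31), (146, 33), (72, -33), (80, -25), (92, -4), (91, -5), (94, -5), (93, -4)]
275 [(149, 12), (143, 12), (88, 7), (87, 6), (87, 8), (85, 8), (82, 16), (85, 17), (86, 16), (85, 17), (107, 23), (136, 30), (85, 17), (85, 17), (137, 30), (149, 34), (145, 32), (70, -34), (88, -8), (91, -4), (95, -5), (94, -4), (92, -4)]
295 [(144, 12), (146, 12), (146, 12), (133, 11), (87, 7), (86, 8), (82, 16), (86, 17), (87, 18), (86, 17), (86, 17), (86, 17), (85, 17), (85, 17), (85, 17), (102, 21), (143, 30), (74, -34), (92, -3), (94, -4), (94, -5), (93, -5), (93, -5)]
[(220, 77, 5), (224, 72, 4), (228, 71, 3), (232, 67, 1), (236, 68, 6), (240, 83, 17), (244, 84, 16), (248, 84, 17), (252, 84, 17), (256, 85, 16), (260, 85, 18), (264, 84, 17), (268, 85, 18), (272, 130, 29), (276, 103, 22), (280, 85, 17), (284, 85, 17), (288, 86, 18), (292, 86, 17), (296, 86, 16), (300, 86, 17), (304, 86, 17), (308, 86, 17), (312, 88, 17), (316, 95, -2), (320, 99, -4), (324, 95, -3), (328, 96, -3), (332, 96, -4), (336, 98, -4)]
```

```bash
python3 -m pendant '[{"x":0.001,"y":-0.002,"z":-0.05,"spin":0},{"x":0.001,"y":-0.002,"z":-0.09,"spin":0},{"x":0.001,"y":-0.002,"z":-0.101,"spin":0},{"x":0.001,"y":-0.002,"z":-0.101,"spin":0}]'
python3 -m pendant '[{"x":0,"y":0,"z":0,"spin":0},{"x":0,"y":0,"z":0,"spin":0},{"x":0,"y":0,"z":0,"spin":0},{"x":0,"y":0,"z":0,"spin":0}]' 0.05
python3 -m pendant '[{"x":0,"y":0,"z":0.035,"spin":0},{"x":0,"y":0.0345,"z":0.035,"spin":0},{"x":0,"y":0.0345,"z":0.027,"spin":0},{"x":0,"y":0.0345,"z":0.026,"spin":0}]'
```

```text
t: 47.48
tool_pos: [0.4771, 0.2387, 0.0034]
tool_rot: [-0.5, -0.509, -0.467, 0.522]
contact_force: [0.5, -0.6, -0.1]
finger_gap: 0.935
t: 47.98
tool_pos: [0.4779, 0.239, 0.0055]
tool_rot: [-0.501, -0.51, -0.467, 0.521]
contact_force: [-1.4, -0.6, 7.9]
finger_gap: 0.681
t: 48.48
tool_pos: [0.4775, 0.2731, 0.0312]
tool_rot: [-0.501, -0.509, -0.467, 0.521]
contact_force: [0.7, -0.5, -0.4]
finger_gap: 0.677
```

Same geometry as before; press, release and look.

```bash
python3 -m pendant '[{"x":0,"y":0,"z":-0.003,"spin":0},{"x":0,"y":0,"z":-0.007,"spin":0},{"x":0,"y":0,"z":-0.011,"spin":0},{"x":0,"y":0,"z":-0.015,"spin":0},{"x":0,"y":0,"z":-0.019,"spin":0},{"x":0,"y":0,"z":-0.023,"spin":0},{"x":0,"y":0,"z":-0.027,"spin":0},{"x":0,"y":0,"z":-0.031,"spin":0},{"x":0,"y":0,"z":-0.034,"spin":0},{"x":0,"y":0,"z":-0.036,"spin":0}]'
python3 -m pendant '[{"x":0,"y":0,"z":0.003,"spin":0},{"x":0,"y":0,"z":0.003,"spin":0},{"x":0,"y":0,"z":0.003,"spin":0},{"x":0,"y":0,"z":0.003,"spin":0}]' 0.08
python3 -m pendant '[{"x":0,"y":-0.01,"z":0.04,"spin":0},{"x":0,"y":-0.04,"z":0.06,"spin":0},{"x":0,"y":-0.04,"z":0.06,"spin":0}]'
python3 -c "
from h import *
strip()"
```

```text
t: 49.72
tool_pos: [0.4789, 0.2704, 0.0013]
tool_rot: [-0.503, -0.51, -0.465, 0.52]
contact_force: [-6.2, -17.0, 21.4]
finger_gap: 0.679
t: 50.22
tool_pos: [0.4787, 0.2704, 0.0036]
tool_rot: [-0.503, -0.509, -0.466, 0.52]
contact_force: [0.1, -0.1, -0.1]
finger_gap: 0.941
t: 50.6
tool_pos: [0.4792, 0.2295, 0.0645]
tool_rot: [-0.503, -0.51, -0.465, 0.52]
contact_force: [-0.3, 0.2, -0.2]
finger_gap: 0.932
[0.4788 0.2302 0.0636]
235 124 76 110 120 148w 147w 144w 91 85w 86w 124w 103w 90w 89w 89w 89w 88w 88w 85w 72 59 61 61 61 51 59 71 70 88 88
262 100 77 113 120 157w 160w 108 92w 88w 88w 148w 162w 161w 161w 160w 159w 158w 147w 91w 63 62 62 61 60 50 52 69 79 95 96
275 131 77 114 121 150w 149w 120w 91w 88w 90w 152w 164w 163w 163w 162w 160w 159w 155w 88 65 65 65 63 58 53 63 73 88 94 96
290 126 78 114 120 150w 150w 132w 92w 89w 93w 157w 166w 166w 164w 163w 161w 160w 154w 81 67 65 66 65 56 53 69 73 91 95 94
315 97 78 115 121 155w 154w 156w 141w 90w 97w 163w 170w 168w 166w 164w 163w 161w 151w 70 67 67 67 64 55 55 72 79 101 100 94
```

Standing again, in the same pattern and unbanded. Topple.

```bash
python3 -m pendant '[{"x":0,"y":0.04,"z":0,"spin":0},{"x":0,"y":0.072,"z":0,"spin":0},{"x":0,"y":0.072,"z":0,"spin":0},{"x":0,"y":0.072,"z":0,"spin":0},{"x":0,"y":0.072,"z":0,"spin":0},{"x":0,"y":0.072,"z":0,"spin":0}]' 0
python3 -m pendant '[{"x":0,"y":0,"z":-0.025,"spin":0},{"x":0,"y":0,"z":-0.036,"spin":0},{"x":0,"y":-0.004,"z":-0.036,"spin":0},{"x":0,"y":-0.010,"z":-0.036,"spin":0},{"x":0,"y":-0.016,"z":-0.036,"spin":0},{"x":0,"y":-0.022,"z":-0.036,"spin":0},{"x":0,"y":-0.028,"z":-0.036,"spin":0},{"x":0,"y":-0.034,"z":-0.036,"spin":0}]'
python3 -m pendant '[{"x":0,"y":0,"z":0.05,"spin":0},{"x":0,"y":-0.035,"z":0.08,"spin":0},{"x":0,"y":-0.035,"z":0.08,"spin":0},{"x":0,"y":-0.035,"z":0.08,"spin":0}]' 0.08
cat >> h.py <<'E'
def where():
    w=cv2.medianBlur(env.camera('wrist'),3).astype(int);print(env.get_state()['tool_pos'].round(4))
    for u in(255,275,295): print(u,' '.join(f'{int(w[v,u].mean())}/{int(w[v,u,0]-w[v,u,2])}' for v in range(156,236,4)))
    for v in(190,200): print(v,' '.join(f'{u}:{int(w[v,u].mean())}/{int(w[v,u,0]-w[v,u,2])}' for u in list(range(226,256,3))+list(range(300,330,3))))
E
python3 -c "
from h import *
where()"
```

```text
t: 51.4
tool_pos: [0.4789, 0.3016, 0.0636]
tool_rot: [-0.502, -0.51, -0.465, 0.521]
contact_force: [0.3, -0.2, 0.0]
finger_gap: 0.001
t: 52.4
tool_pos: [0.4789, 0.2671, 0.0276]
tool_rot: [-0.502, -0.51, -0.465, 0.521]
contact_force: [-0.1, -1.0, 0.4]
finger_gap: 0.003
t: 52.9
tool_pos: [0.4785, 0.2322, 0.107]
tool_rot: [-0.502, -0.51, -0.465, 0.521]
contact_force: [0.5, 0.1, -0.5]
finger_gap: 0.852
[0.4784 0.2324 0.1067]
255 119/10 87/7 87/7 86/9 82/17 86/17 86/17 86/17 86/17 86/17 85/17 85/17 86/17 150/34 133/26 97/-4 91/-4 93/-4 93/-5 95/-5
275 92/7 89/7 88/7 85/11 83/16 87/17 87/17 87/16 87/18 86/17 86/17 86/17 90/19 151/34 127/21 94/-4 95/-4 95/-5 99/-4 105/-5
295 149/12 151/13 108/8 86/11 84/16 88/17 88/18 88/18 87/17 87/17 87/17 86/17 114/24 138/30 114/13 93/-4 97/-4 100/-6 97/-4 94/-4
190 226:63/-2 229:61/-1 232:60/-1 235:79/15 238:85/17 241:85/17 244:85/17 247:85/17 250:85/17 253:85/17 300:87/17 303:87/17 306:115/24 309:141/29 312:106/4 315:101/-4 318:99/-4 321:100/-4 324:99/-5 327:97/-5
200 226:83/-19 229:80/-19 232:58/-13 235:73/9 238:84/17 241:85/17 244:85/17 247:86/16 250:85/17 253:85/17 300:87/16 303:86/17 306:106/21 309:150/33 312:86/-18 315:73/-33 318:74/-33 321:75/-35 324:76/-36 327:75/-35
```

Flat and plain. Pick it by the ends and place it at the far end of the tray.

```bash
python3 -m pendant '[{"x":-0.001,"y":0.0115,"z":-0.05,"spin":0},{"x":-0.001,"y":0.0115,"z":-0.09,"spin":0},{"x":-0.001,"y":0.0115,"z":-0.1035,"spin":0},{"x":-0.001,"y":0.0115,"z":-0.1035,"spin":0}]'
python3 -m pendant '[{"x":0,"y":0,"z":0,"spin":0},{"x":0,"y":0,"z":0,"spin":0},{"x":0,"y":0,"z":0,"spin":0},{"x":0,"y":0,"z":0,"spin":0}]' 0.05
python3 -m pendant '[{"x":0,"y":0,"z":0.05,"spin":0},{"x":0.02,"y":0.055,"z":0.06,"spin":0},{"x":0.046,"y":0.11,"z":0.06,"spin":0},{"x":0.046,"y":0.126,"z":0.06,"spin":0},{"x":0.046,"y":0.126,"z":0.02,"spin":0},{"x":0.046,"y":0.126,"z":0.006,"spin":0},{"x":0.046,"y":0.126,"z":0.006,"spin":0}]'
```

```text
t: 53.45
tool_pos: [0.4772, 0.2441, 0.0027]
tool_rot: [-0.502, -0.509, -0.466, 0.522]
contact_force: [-0.2, 0.9, 0.5]
finger_gap: 0.934
t: 53.95
tool_pos: [0.478, 0.2444, 0.0044]
tool_rot: [-0.502, -0.51, -0.465, 0.521]
contact_force: [-1.1, 0.5, 6.6]
finger_gap: 0.682
t: 54.82
tool_pos: [0.5238, 0.3698, 0.0104]
tool_rot: [-0.502, -0.51, -0.465, 0.521]
contact_force: [-0.7, -0.8, 0.5]
finger_gap: 0.682
```

```bash
python3 -m pendant '[{"x":0,"y":0,"z":-0.001,"spin":0},{"x":0,"y":0,"z":-0.001,"spin":0},{"x":0,"y":0,"z":-0.001,"spin":0},{"x":0,"y":0,"z":0.05,"spin":0},{"x":0,"y":0,"z":0.11,"spin":0}]' 0.07
python3 -m pendant '[{"x":-0.015,"y":-0.055,"z":0.01,"spin":0.05},{"x":-0.03,"y":-0.11,"z":0.01,"spin":0.1},{"x":-0.045,"y":-0.165,"z":0.01,"spin":0.15},{"x":-0.06,"y":-0.22,"z":0.01,"spin":0.2},{"x":-0.075,"y":-0.275,"z":0.01,"spin":0.22},{"x":-0.09,"y":-0.325,"z":0.01,"spin":0.22},{"x":-0.09,"y":-0.325,"z":0.01,"spin":0.22}]' 0.085
python3 - <<'E'
from h import *
print(env.get_state()['tool_pos'],env.get_state()['tool_rot'])
env.camera('top')
for b in blanks('top',z=.024,roi=(100,190,160,285),vmin=120):print('tray',b)
for b in blanks('wrist',amin=600,vmin=100)+blanks('wrist',amin=600,vmin=70):
    if b[0][2]<140 and b[0][3]<70: print('wrist',b)
w=cv2.medianBlur(env.camera('wrist'),5).astype(int);m=((w[...,0]-w[...,2]>14)&(w[...,0]>70)).astype(np.uint8)
n,l,s,c=cv2.connectedComponentsWithStats(m)
for i in range(1,n):
    if s[i,4]>700: print(s[i],[np.round(q,1) for q in maskpose('wrist',l==i,.02)])
E
```

```text
t: 55.45
tool_pos: [0.5234, 0.3695, 0.1211]
tool_rot: [-0.502, -0.509, -0.465, 0.522]
contact_force: [0.8, 0.6, 0.5]
finger_gap: 0.821
t: 56.32
tool_pos: [0.4328, 0.0421, 0.1316]
tool_rot: [0.555, 0.456, 0.517, -0.465]
contact_force: [0.3, 0.4, -0.9]
finger_gap: 0.997
[0.43278447 0.04211478 0.13155184] [ 0.55528577  0.45585679  0.51719692 -0.46514475]
tray (array([480.8, 351.9, 238. , 151. ,   0.7]), array([125.6, 237.3]), np.int32(1885))
tray (array([524.4, 371.9,  61. ,  32.7,  -3.7]), array([121.5, 219.3]), np.int32(312))
tray (array([443.1, 376.5,  60.3,  32.1,  -4. ]), array([119.2, 251.6]), np.int32(305))
wrist (array([325.8, 164. ,  99.9,  31.3,   7.6]), array([173.7,  13.4]), np.int32(2800))
wrist (array([269.5, 113.6,  72.3,  38.8,  82.2]), array([77.5, 83.3]), np.int32(4615))
wrist (array([432.3,  47.6,  60.3,  32.2,  13.1]), array([272.6, 196.3]), np.int32(2240))
wrist (array([617.6, -29.3, 129.2,  51.2, -36.9]), array([433.2, 292.8]), np.int32(2123))
wrist (array([ 274.6, -237. ,   65.5,   65.1,  -79.2]), array([114.4, 404. ]), np.int32(1330))
wrist (array([431.3,  50. ,  60.9,  36.8,  14.9]), array([273.3, 192.8]), np.int32(2854))
wrist (array([619.5, -28.6, 128.7,  55.1, -37.6]), array([435.1, 293.8]), np.int32(2302))
wrist (array([ 274.5, -236. ,   67.3,   67. ,   10.9]), array([114.4, 403.6]), np.int32(1399))
wrist (array([ 686.5, -190.9,   95. ,   35.8,  -52.1]), array([446.4, 402.8]), np.int32(1035))
[ 237  171   73   45 2647] [array([431.4,  49.5]), array([59.6, 35.6]), np.float64(15.0)]
[ 442  193   79   52 2533] [array([625.7,  53.9]), array([36. , 74.6]), np.float64(82.9)]
[ 449  271   61   60 2257] [array([662.2, -36.7]), array([72.4, 54.7]), np.float64(86.9)]
```

```bash
python3 -m pendant '[{"x":0.002,"y":-0.0045,"z":-0.06,"spin":0.075},{"x":0.002,"y":-0.0045,"z":-0.11,"spin":0.075},{"x":0.002,"y":-0.0045,"z":-0.129,"spin":0.075},{"x":0.002,"y":-0.0045,"z":-0.129,"spin":0.075}]'
python3 -m pendant '[{"x":0,"y":0,"z":0,"spin":0},{"x":0,"y":0,"z":0,"spin":0},{"x":0,"y":0,"z":0,"spin":0},{"x":0,"y":0,"z":0,"spin":0},{"x":0,"y":0,"z":0,"spin":0}]' 0.05
python3 -m pendant '[{"x":0,"y":0,"z":0.05,"spin":0},{"x":0.01,"y":0.055,"z":0.05,"spin":-0.1},{"x":0.02,"y":0.11,"z":0.05,"spin":-0.2},{"x":0.03,"y":0.165,"z":0.05,"spin":-0.29},{"x":0.043,"y":0.22,"z":0.05,"spin":-0.29},{"x":0.043,"y":0.2355,"z":0.05,"spin":-0.29},{"x":0.043,"y":0.2355,"z":0.03,"spin":-0.29},{"x":0.043,"y":0.2355,"z":0.026,"spin":-0.29}]'
```

```text
t: 57.08
tool_pos: [0.4352, 0.0419, 0.0011]
tool_rot: [0.573, 0.434, 0.537, -0.442]
contact_force: [0.0, -0.0, 0.0]
finger_gap: 0.993
t: 57.7
tool_pos: [0.4358, 0.0422, 0.0024]
tool_rot: [0.574, 0.434, 0.536, -0.442]
contact_force: [-0.9, 2.3, 5.3]
finger_gap: 0.685
t: 58.7
tool_pos: [0.4781, 0.2772, 0.0281]
tool_rot: [-0.504, -0.506, -0.468, 0.52]
contact_force: [-0.8, -0.8, -0.4]
finger_gap: 0.683
```

The grip came out only about 6 mm off-centre, so I set the blank down and regrip with the usual offset.

```bash
python3 -m pendant '[{"x":0,"y":-0.03,"z":0.002,"spin":0},{"x":0,"y":-0.03,"z":-0.015,"spin":0},{"x":0,"y":-0.03,"z":-0.025,"spin":0},{"x":0,"y":-0.03,"z":-0.025,"spin":0}]'
python3 -m pendant '[{"x":0,"y":0,"z":0,"spin":0},{"x":0,"y":0,"z":0,"spin":0},{"x":0,"y":-0.0045,"z":0,"spin":0},{"x":0,"y":-0.0045,"z":0,"spin":0}]' 0.08
python3 -m pendant '[{"x":0,"y":0,"z":0,"spin":0},{"x":0,"y":0,"z":0,"spin":0},{"x":0,"y":0,"z":0,"spin":0},{"x":0,"y":0,"z":0,"spin":0}]' 0.05
python3 -m pendant '[{"x":0,"y":0,"z":0.035,"spin":0},{"x":0,"y":0.030,"z":0.035,"spin":0},{"x":0,"y":0.030,"z":0.027,"spin":0},{"x":0,"y":0.030,"z":0.026,"spin":0}]'
```

```text
t: 59.2
tool_pos: [0.4781, 0.247, 0.0031]
tool_rot: [-0.504, -0.506, -0.468, 0.521]
contact_force: [-0.1, 1.4, 0.1]
finger_gap: 0.681
t: 59.7
tool_pos: [0.4782, 0.2422, 0.0032]
tool_rot: [-0.504, -0.506, -0.468, 0.521]
contact_force: [-0.2, 0.2, 0.5]
finger_gap: 0.943
t: 60.2
tool_pos: [0.4782, 0.2422, 0.0038]
tool_rot: [-0.504, -0.507, -0.468, 0.52]
contact_force: [-0.7, 0.2, 5.2]
finger_gap: 0.684
t: 60.7
tool_pos: [0.4775, 0.2717, 0.0287]
tool_rot: [-0.504, -0.506, -0.468, 0.521]
contact_force: [-1.8, 1.2, -0.6]
finger_gap: 0.68
```

```bash
python3 -m pendant '[{"x":0,"y":0.001,"z":-0.003,"spin":0},{"x":0,"y":0.001,"z":-0.007,"spin":0},{"x":0,"y":0.001,"z":-0.011,"spin":0},{"x":0,"y":0.001,"z":-0.015,"spin":0},{"x":0,"y":0.001,"z":-0.019,"spin":0},{"x":0,"y":0.001,"z":-0.023,"spin":0},{"x":0,"y":0.001,"z":-0.027,"spin":0},{"x":0,"y":0.001,"z":-0.030,"spin":0},{"x":0,"y":0.001,"z":-0.032,"spin":0},{"x":0,"y":0.001,"z":-0.034,"spin":0}]'
python3 -m pendant '[{"x":0,"y":0,"z":0.003,"spin":0},{"x":0,"y":0,"z":0.003,"spin":0},{"x":0,"y":0,"z":0.003,"spin":0},{"x":0,"y":0,"z":0.003,"spin":0}]' 0.08
python3 -m pendant '[{"x":0,"y":-0.01,"z":0.04,"spin":0},{"x":0,"y":-0.04,"z":0.06,"spin":0},{"x":0,"y":-0.04,"z":0.06,"spin":0}]'
python3 -c "
from h import *
strip()"
```

```text
t: 61.95
tool_pos: [0.48, 0.2706, -0.0009]
tool_rot: [-0.505, -0.507, -0.466, 0.52]
contact_force: [-6.5, -21.0, 55.8]
finger_gap: 0.684
t: 62.45
tool_pos: [0.4797, 0.2705, 0.0016]
tool_rot: [-0.505, -0.507, -0.466, 0.52]
contact_force: [-1.2, -0.8, -0.0]
finger_gap: 0.938
t: 62.82
tool_pos: [0.4803, 0.2297, 0.0626]
tool_rot: [-0.505, -0.508, -0.465, 0.52]
contact_force: [-0.2, -0.3, -0.1]
finger_gap: 0.938
[0.4798 0.2303 0.0617]
235 123 75 106 120 148w 148w 152w 155w 105 85w 85w 85w 89w 89w 88w 88w 88w 87w 87w 86w 58 60 60 59 52 54 72 71 88 89
262 102 77 107 120 156w 159w 157w 154w 93 87w 86w 97w 157w 160w 160w 160w 159w 157w 90w 86w 61 60 62 61 51 52 70 71 92 96
275 131 78 107 121 150w 149w 149w 143w 91 88w 88w 103w 160w 162w 162w 162w 161w 159w 135w 85w 65 65 64 61 53 61 72 80 97 96
290 129 77 107 121 149w 151w 153w 118w 93 89w 89w 108w 164w 165w 165w 163w 162w 160w 155w 86w 65 65 65 59 54 65 74 87 96 97
315 108 77 106 122 154w 153w 155w 157w 154w 93w 89w 118w 168w 168w 166w 165w 163w 161w 129w 81w 67 67 64 56 54 71 76 97 100 96
```

Standing again and plain. Topple.

```bash
python3 -m pendant '[{"x":-0.001,"y":0.04,"z":0.002,"spin":0},{"x":-0.001,"y":0.072,"z":0.002,"spin":0},{"x":-0.001,"y":0.072,"z":0.002,"spin":0},{"x":-0.001,"y":0.072,"z":0.002,"spin":0},{"x":-0.001,"y":0.072,"z":0.002,"spin":0},{"x":-0.001,"y":0.072,"z":0.002,"spin":0}]' 0
python3 -m pendant '[{"x":0,"y":0,"z":-0.025,"spin":0},{"x":0,"y":0,"z":-0.036,"spin":0},{"x":0,"y":-0.004,"z":-0.036,"spin":0},{"x":0,"y":-0.010,"z":-0.036,"spin":0},{"x":0,"y":-0.016,"z":-0.036,"spin":0},{"x":0,"y":-0.022,"z":-0.036,"spin":0},{"x":0,"y":-0.028,"z":-0.036,"spin":0},{"x":0,"y":-0.036,"z":-0.036,"spin":0},{"x":0,"y":-0.038,"z":-0.036,"spin":0}]'
python3 -m pendant '[{"x":0,"y":0,"z":0.05,"spin":0},{"x":0,"y":-0.035,"z":0.08,"spin":0},{"x":0,"y":-0.035,"z":0.08,"spin":0},{"x":0,"y":-0.035,"z":0.08,"spin":0}]' 0.08
python3 -c "
from h import *
where()"
```

```text
t: 63.62
tool_pos: [0.4789, 0.3017, 0.0636]
tool_rot: [-0.505, -0.507, -0.466, 0.521]
contact_force: [-1.8, 0.7, 1.1]
finger_gap: 0.002
t: 64.75
tool_pos: [0.4789, 0.2632, 0.0276]
tool_rot: [-0.505, -0.507, -0.465, 0.521]
contact_force: [0.0, 0.9, 0.1]
finger_gap: 0.002
t: 65.25
tool_pos: [0.4786, 0.2283, 0.107]
tool_rot: [-0.504, -0.507, -0.466, 0.521]
contact_force: [0.2, 0.2, 0.2]
finger_gap: 0.844
[0.4784 0.2285 0.1067]
255 109/9 89/7 88/7 85/12 83/16 87/18 86/17 86/17 86/17 86/18 85/17 86/18 86/17 150/34 124/18 92/-5 94/-4 93/-4 95/-4 93/-4
275 90/7 88/7 88/7 85/13 84/16 88/18 87/17 87/17 87/18 87/18 86/17 86/17 112/25 151/33 110/12 95/-4 96/-4 99/-4 104/-5 97/-4
295 152/13 144/12 90/8 85/14 85/16 89/18 88/18 88/17 87/17 87/17 87/18 87/18 112/24 142/31 103/6 98/-4 101/-4 96/-4 95/-4 93/-4
190 226:62/-1 229:61/-2 232:59/-1 235:67/6 238:84/17 241:85/17 244:85/17 247:85/17 250:85/17 253:86/18 300:87/17 303:87/17 306:108/21 309:150/32 312:135/26 315:83/-19 318:76/-27 321:76/-29 324:76/-30 327:74/-31
200 226:68/-33 229:71/-35 232:72/-37 235:58/-13 238:83/15 241:85/18 244:85/18 247:85/17 250:85/17 253:85/17 300:86/17 303:87/16 306:106/21 309:154/34 312:120/17 315:72/-29 318:72/-31 321:73/-31 324:76/-34 327:75/-33
```

```bash
python3 -m pendant '[{"x":0,"y":0.0115,"z":-0.05,"spin":0},{"x":0,"y":0.0115,"z":-0.09,"spin":0},{"x":0,"y":0.0115,"z":-0.1035,"spin":0},{"x":0,"y":0.0115,"z":-0.1035,"spin":0}]'
python3 -m pendant '[{"x":0,"y":0,"z":0,"spin":0},{"x":0,"y":0,"z":0,"spin":0},{"x":0,"y":0,"z":0,"spin":0},{"x":0,"y":0,"z":0,"spin":0}]' 0.05
python3 -m pendant '[{"x":0,"y":0,"z":0.05,"spin":0},{"x":0.002,"y":0.055,"z":0.055,"spin":0},{"x":0.002,"y":0.084,"z":0.055,"spin":0},{"x":0.002,"y":0.084,"z":0.055,"spin":0},{"x":0.002,"y":0.084,"z":0.02,"spin":0},{"x":0.002,"y":0.084,"z":0.006,"spin":0},{"x":0.002,"y":0.084,"z":0.006,"spin":0}]'
```

```text
t: 65.8
tool_pos: [0.4782, 0.2402, 0.0027]
tool_rot: [-0.504, -0.506, -0.466, 0.522]
contact_force: [0.3, -0.3, 0.5]
finger_gap: 0.937
t: 66.3
tool_pos: [0.479, 0.2406, 0.0044]
tool_rot: [-0.505, -0.507, -0.466, 0.521]
contact_force: [-1.3, 1.0, 6.8]
finger_gap: 0.681
t: 67.18
tool_pos: [0.4811, 0.3239, 0.0102]
tool_rot: [-0.504, -0.507, -0.466, 0.521]
contact_force: [-0.3, 0.9, -0.4]
finger_gap: 0.684
```

```bash
python3 -m pendant '[{"x":0,"y":0,"z":-0.001,"spin":0},{"x":0,"y":0,"z":-0.001,"spin":0},{"x":0,"y":0,"z":-0.001,"spin":0},{"x":0,"y":0,"z":0.05,"spin":0},{"x":0,"y":0,"z":0.11,"spin":0},{"x":0,"y":0,"z":0.11,"spin":0}]' 0.07
python3 -m pendant '[{"x":-0.005,"y":-0.055,"z":0,"spin":0.15},{"x":-0.01,"y":-0.11,"z":0,"spin":0.3},{"x":-0.015,"y":-0.165,"z":0,"spin":0.45},{"x":-0.02,"y":-0.22,"z":0,"spin":0.6},{"x":-0.025,"y":-0.275,"z":0,"spin":0.75},{"x":-0.03,"y":-0.33,"z":0,"spin":0.9},{"x":-0.035,"y":-0.385,"z":0,"spin":1.05},{"x":-0.04,"y":-0.44,"z":0,"spin":1.07},{"x":-0.045,"y":-0.45,"z":0,"spin":1.07},{"x":-0.045,"y":-0.45,"z":0,"spin":1.07}]' 0
python3 - <<'E'
from h import *
s=env.get_state();print(s['tool_pos'],s['tool_rot'].round(3),s['joints'].round(2))
for b in blanks('top',z=.024,roi=(100,190,160,285),vmin=120):print('tray',b)
e=lambda n:[(np.round(q['centre'],3),round(q['confidence'],2)) for q in env.recognise('top',n)[:1]]
for n in('blue_box','bowl','timer_grip'):print(n,e(n))
w=env.camera('wrist');t=env.camera('top')
cv2.imwrite('pics/q3.png',np.hstack([cv2.cvtColor(w,4)[:,:,:],cv2.resize(cv2.cvtColor(t,4)[130:290,100:300][:,:,:],(240,192)).repeat(1,0) if 0 else np.zeros((420,10,3),np.uint8)]))
E
```

```text
t: 67.92
tool_pos: [0.483, 0.3248, 0.125]
tool_rot: [-0.506, -0.51, -0.464, 0.518]
contact_force: [-0.7, -0.5, -0.3]
finger_gap: 0.819
t: 69.18
tool_pos: [0.4374, -0.1253, 0.1246]
tool_rot: [0.698, 0.203, 0.66, -0.189]
contact_force: [-0.7, 1.0, 0.6]
finger_gap: -0.002
[ 0.43740158 -0.12525154  0.12458608] [ 0.698  0.203  0.66  -0.189] [-0.56  0.32  1.76  0.04  1.02 -1.59]
tray (array([480.8, 351.9, 238. , 151. ,   0.7]), array([125.6, 237.4]), np.int32(1884))
tray (array([524.4, 371.8,  60.9,  32.5,  -3.3]), array([121.5, 219.3]), np.int32(311))
tray (array([ 4.821e+02,  3.258e+02,  6.000e+01,  3.300e+01, -3.000e-01]), array([139.2, 236.3]), np.int32(315))
tray (array([443.1, 376.6,  60.1,  32.3,  -4. ]), array([119.1, 251.7]), np.int32(307))
blue_box [(array([ 0.422, -0.06 ,  0.034]), 0.67)]
bowl [(array([ 0.372, -0.295,  0.051]), 0.89)]
timer_grip [(array([ 0.662, -0.182,  0.1  ]), 0.86)]
```

All three blanks lie flat in the tray. I'm 47 mm in front of the drawer panel, so I go down and push along the unit's x.

```bash
python3 -m pendant '[{"x":0,"y":0,"z":-0.04,"spin":0},{"x":0,"y":0,"z":-0.075,"spin":0},{"x":0.017,"y":-0.011,"z":-0.075,"spin":0},{"x":0.034,"y":-0.021,"z":-0.075,"spin":0},{"x":0.045,"y":-0.029,"z":-0.075,"spin":0},{"x":0.056,"y":-0.036,"z":-0.075,"spin":0},{"x":0.067,"y":-0.043,"z":-0.075,"spin":0},{"x":0.084,"y":-0.054,"z":-0.075,"spin":0}]'
python3 -m pendant '[{"x":0.008,"y":-0.005,"z":0,"spin":0},{"x":0.017,"y":-0.011,"z":0,"spin":0},{"x":0.025,"y":-0.016,"z":0,"spin":0},{"x":0.034,"y":-0.021,"z":0,"spin":0},{"x":0.041,"y":-0.026,"z":0,"spin":0}]'
python3 -c "
from h import *
print(env.get_state()['contact_force'])"
```

```text
t: 70.47
tool_pos: [0.5224, -0.1779, 0.05]
tool_rot: [0.699, 0.202, 0.66, -0.187]
contact_force: [-0.6, 2.5, -0.8]
finger_gap: 0.003
t: 71.1
tool_pos: [0.5639, -0.2042, 0.05]
tool_rot: [0.699, 0.202, 0.66, -0.187]
contact_force: [-1.2, 2.0, -0.3]
finger_gap: -0.002
[-1.2114425   2.03382658 -0.27008793]
```

```bash
for i in 1 2; do python3 -m pendant '[{"x":0.003,"y":-0.002,"z":0,"spin":0},{"x":0.005,"y":-0.003,"z":0,"spin":0},{"x":0.005,"y":-0.003,"z":0,"spin":0}]' | grep -E 'pos|force'; done
```

```text
tool_pos: [0.5691, -0.2073, 0.0501]
contact_force: [0.2, -0.5, 0.3]
tool_pos: [0.5735, -0.21, 0.05]
contact_force: [-4.8, 1.5, 2.9]
```

```bash
python3 -m pendant '[{"x":0.002,"y":-0.001,"z":0,"spin":0},{"x":0.003,"y":-0.002,"z":0,"spin":0},{"x":0.003,"y":-0.002,"z":0,"spin":0}]' | grep -E 'pos|force'
python3 -m pendant '[{"x":-0.02,"y":0.013,"z":0.01,"spin":0},{"x":-0.03,"y":0.019,"z":0.06,"spin":0},{"x":-0.03,"y":0.019,"z":0.1,"spin":0},{"x":-0.05,"y":0.08,"z":0.12,"spin":0},{"x":-0.05,"y":0.08,"z":0.12,"spin":0}]' 0.05
python3 - <<'E'
from h import *
im=cv2.cvtColor(env.camera('top'),4)[130:260,290:420];cv2.imwrite('pics/d2.png',cv2.resize(im,None,fx=4.5,fy=4.5,interpolation=2))
g=im.mean(2)
# profile along -x from unit front mid-right part, at z=.068
for y in (-.05,-.03,0.02):
    X=[[.5923+d*.844+y*.536,-.2144-d*.536+y*.844,.068] for d in np.arange(-.04,.012,.004)]
    print(y,[int(g[int(round(q[1]))-130,int(round(q[0]))-290]) for q in proj('top',X)])
print([np.round(q['centre'],3) for q in env.recognise('top','timer_grip')])
print(env.get_state()['tool_pos'])
E
```

```text
tool_pos: [0.5736, -0.2101, 0.05]
contact_force: [-15.5, 8.3, 12.8]
t: 72.85
tool_pos: [0.5234, -0.1279, 0.1718]
tool_rot: [0.697, 0.201, 0.663, -0.185]
contact_force: [0.8, -0.0, 0.2]
finger_gap: 0.582
-0.05 [126, 126, 124, 121, 121, 118, 119, 117, 114, 109, 105, 88, 147]
-0.03 [129, 125, 123, 126, 122, 120, 118, 116, 113, 107, 103, 81, 137]
0.02 [126, 122, 122, 120, 119, 119, 116, 113, 111, 95, 71, 80, 139]
[array([ 0.666, -0.182,  0.1  ]), array([ 0.612, -0.186,  0.065])]
[ 0.52388608 -0.12982842  0.17043281]
```

The drawer is hard against its stop: 17 N with no motion, and the panel face is at the unit's front. Now I look at the dial from close by.

```bash
python3 -m pendant '[{"x":0.05,"y":-0.018,"z":0.01,"spin":0},{"x":0.1,"y":-0.036,"z":0.01,"spin":0},{"x":0.142,"y":-0.052,"z":0.01,"spin":0},{"x":0.142,"y":-0.052,"z":0.01,"spin":0},{"x":0.142,"y":-0.052,"z":0.01,"spin":0}]' 0.05
python3 - <<'E'
from h import *
w=env.camera('wrist');print(env.get_state()['tool_pos'].round(4),env.get_state()['joints'].round(2))
for q in env.trace('wrist','timer_grip')[:2]:
    ys,xs=np.where(q['mask']);print(q['confidence'],q['mask'].sum(),xs.min(),xs.max(),ys.min(),ys.max(),maskpose('wrist',q['mask'],.095))
print([(np.round(q['centre'],4),q['confidence']) for q in env.recognise('wrist','timer_grip')[:2]],proj('wrist',[[.666,-.182,.1]]))
cv2.imwrite('pics/d3.png',np.hstack([cv2.cvtColor(w,4)[60:420,100:460],cv2.resize(cv2.imread('pics/d2.png'),(360,360))]))
E
```

```text
t: 73.58
tool_pos: [0.6655, -0.1825, 0.1793]
tool_rot: [0.696, 0.202, 0.664, -0.186]
contact_force: [0.1, 0.2, 0.4]
finger_gap: 0.583
[ 0.6653 -0.1822  0.18  ] [-0.45  0.65  0.98  0.03  1.48 -1.47]
0.72 2896 246 305 185 252 ((668.905029296875, -185.62762451171875), (47.79997634887695, 54.01274490356445), 24.044885635375977)
[(array([ 0.6678, -0.1815,  0.0945]), 0.55)] [[275.10945658 213.44392735]]
```

View pics/d3.png

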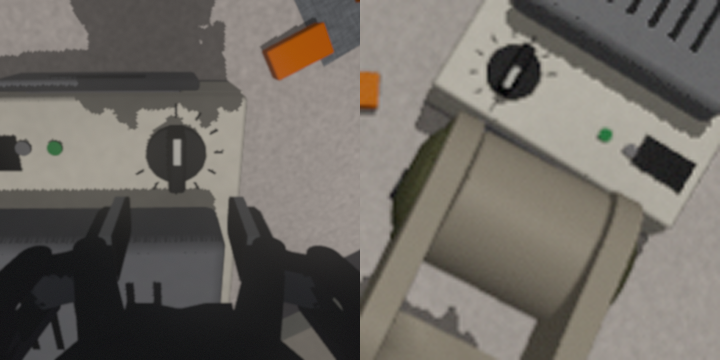

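The wrist view shows the dial with its bar vertical at (176,155), in line with the gripper's middle to within a pixel, and the right half shows the drawer closed. Descend and grip the bar.

```bash
python3 -m pendant '[{"x":0.0005,"y":-0.0005,"z":-0.04,"spin":0},{"x":0.0005,"y":-0.0005,"z":-0.07,"spin":0},{"x":0.0005,"y":-0.0005,"z":-0.077,"spin":0},{"x":0.0005,"y":-0.0005,"z":-0.077,"spin":0}]'
python3 -m pendant '[{"x":0,"y":0,"z":0,"spin":0},{"x":0,"y":0,"z":0,"spin":0},{"x":0,"y":0,"z":0,"spin":0},{"x":0,"y":0,"z":0,"spin":0},{"x":0,"y":0,"z":0,"spin":0}]' 0
```

```text
t: 74.22
tool_pos: [0.6659, -0.1825, 0.1047]
tool_rot: [0.697, 0.202, 0.663, -0.186]
contact_force: [0.3, 1.0, 1.2]
finger_gap: 0.584
t: 74.85
tool_pos: [0.6665, -0.1824, 0.1063]
tool_rot: [0.697, 0.202, 0.662, -0.186]
contact_force: [0.6, 1.6, 6.1]
finger_gap: 0.132
```

Gripped: the gap of about 11 mm matches the 13 mm bar with the usual offset. Turn clockwise.

```bash
python3 -m pendant '[{"x":0,"y":0,"z":0,"spin":-0.17},{"x":0,"y":0,"z":0,"spin":-0.34},{"x":0,"y":0,"z":0,"spin":-0.51},{"x":0,"y":0,"z":0,"spin":-0.68},{"x":0,"y":0,"z":0,"spin":-0.85},{"x":0,"y":0,"z":0,"spin":-1.02},{"x":0,"y":0,"z":0,"spin":-1.19},{"x":0,"y":0,"z":0,"spin":-1.36},{"x":0,"y":0,"z":0,"spin":-1.5},{"x":0,"y":0,"z":0,"spin":-1.5}]'
python3 - <<'E'
from h import *
from scipy.spatial.transform import Rotation as R
q=env.get_state()['tool_rot'];y=R.from_quat(np.r_[q[1:],q[0]]).as_matrix()[:,1];print(np.degrees(np.arctan2(y[1],y[0])),env.get_state()['moment'])
E
```

```text
t: 76.1
tool_pos: [0.6685, -0.182, 0.1063]
tool_rot: [-0.384, -0.601, -0.346, 0.61]
contact_force: [11.0, 1.3, -4.5]
finger_gap: 0.133
-27.794476755471894 [ 0.32348293 -1.59574806  0.0829412 ]
```

```bash
python3 -m pendant '[{"x":-0.001,"y":0,"z":0,"spin":-0.17},{"x":-0.001,"y":0,"z":0,"spin":-0.34},{"x":-0.001,"y":0,"z":0,"spin":-0.5},{"x":-0.001,"y":0,"z":0,"spin":-0.605},{"x":-0.001,"y":0,"z":0,"spin":-0.605}]'
python3 - <<'E'
from h import *
from scipy.spatial.transform import Rotation as R
q=env.get_state()['tool_rot'];y=R.from_quat(np.r_[q[1:],q[0]]).as_matrix()[:,1];print(np.degrees(np.arctan2(y[1],y[0])),env.get_state()['moment'])
E
```

```text
t: 76.72
tool_pos: [0.6691, -0.1827, 0.1063]
tool_rot: [-0.185, -0.678, -0.15, 0.696]
contact_force: [10.3, -3.5, -5.0]
finger_gap: 0.133
-62.53409933725503 [-0.19028316 -1.40330673  0.11519147]
```

```bash
python3 -m pendant '[{"x":0,"y":0,"z":0,"spin":0},{"x":0,"y":0,"z":0,"spin":0},{"x":0,"y":0,"z":0,"spin":0},{"x":0,"y":0,"z":0.04,"spin":0},{"x":0,"y":0,"z":0.09,"spin":0},{"x":0,"y":0,"z":0.09,"spin":0}]' 0.035
python3 -m pendant '[{"x":-0.05,"y":0.03,"z":0.04,"spin":0},{"x":-0.1,"y":0.06,"z":0.06,"spin":0},{"x":-0.15,"y":0.1,"z":0.06,"spin":0},{"x":-0.2,"y":0.14,"z":0.06,"spin":0},{"x":-0.25,"y":0.18,"z":0.06,"spin":0},{"x":-0.25,"y":0.18,"z":0.06,"spin":0}]'
python3 - <<'E'
from h import *
for cam,z in(('top',.117),('scene',.117)):
    im=env.camera(cam).astype(int);c=proj(cam,[[.6665,-.1825,.117]])[0];u,v=c.round().astype(int);print(cam,c.round(1))
    p=im[v-12:v+13,u-12:u+13].mean(2).astype(int)
    for r in p[::1]: print(' '.join('%3d'%k for k in r))
    ys,xs=np.where((p>95)&(np.hypot(*np.meshgrid(np.arange(-12,13),np.arange(-12,13)))<7));
    P=ray(cam,np.c_[xs+u-12,ys+v-12],z) if len(xs) else None
    if P is not None: m=P.mean(0)[:2]-[.6665,-.1825];print('white',m,np.degrees(np.arctan2(m[1],m[0])))
for b in blanks('top',z=.024,roi=(100,190,160,285),vmin=120):print('tray',b[0])
for n in('cast','dropper','blue_box','round_box','bowl','tumbler'):print(n,[(np.round(q['centre'],3),round(q['confidence'],2)) for q in env.recognise('top',n)[:2]])
E
```

```text
t: 77.47
tool_pos: [0.6703, -0.1831, 0.2013]
tool_rot: [-0.187, -0.68, -0.148, 0.693]
contact_force: [-0.3, 0.1, -0.7]
finger_gap: 0.411
t: 78.22
tool_pos: [0.4175, -0.0012, 0.2611]
tool_rot: [-0.188, -0.68, -0.149, 0.693]
contact_force: [0.4, -0.1, 0.2]
finger_gap: 0.411
top [347. 154.]
168 168 153 148 170 169 170 170 169 155 127 145 146 119 104  87  89  85  87  89  88  88  89  89  86
168 168 138 121 165 170 169 169 169 159 140 151 167 167 147 117 103  65  70  90  86  89  88  87  89
167 168 149 107 142 169 169 164 159 159 163 167 168 169 168 169 137  70  75  89  88  92  89  89  89
168 167 169 148 144 170 165 147 135 126 129 153 157 160 165 169 151 125 120 104  92  89  89  90  91
167 167 166 169 169 160 140 148 167 137  60  53 100 121 142 159 165 169 169 146 103  90  90  89  92
169 168 169 163 152 120  40 118 162 152 100  26  33  38  49  99 143 163 167 167 146 117 105  87  89
170 169 164 132  63  17  17  60 136 167 136  47  29  33  34  34  69 134 163 167 167 168 137  95  94
169 166 138  67  25   0   9  22 115 161 153 101  29  33  35  32  34  70 133 162 161 154 135 135 134
169 150  95
[... 4152 characters left out ...]
4  72
140  39   5  17  19  17  13  18  18  22   2  13   9   9   5   1   6  11   4   9   9  18   1   0 104
white [-0.00185166  0.0029136 ] 122.43688596499199
tray [480.8 351.9 238.  151.    0.7]
tray [524.4 371.8  60.9  32.5  -3.3]
tray [ 4.821e+02  3.258e+02  6.000e+01  3.300e+01 -3.000e-01]
tray [443.2 376.5  60.3  32.5  -4.4]
cast [(array([0.758, 0.094, 0.013]), 0.94), (array([ 0.377, -0.284,  0.052]), 0.41)]
dropper [(array([0.692, 0.317, 0.034]), 0.5)]
blue_box []
round_box [(array([0.745, 0.186, 0.03 ]), 0.74), (array([ 0.666, -0.177,  0.097]), 0.52)]
bowl [(array([ 0.373, -0.282,  0.052]), 0.89)]
tumbler [(array([ 0.443, -0.446,  0.05 ]), 0.65), (array([ 0.666, -0.181,  0.102]), 0.43)]
```

Run:
```python
from h import *
a=cv2.imread('pics/s1.png').astype(int);b=env.camera('scene')[:,:,::-1].astype(int)
for im in(a,b):
    m=(im[...,0]-im[...,2]>60);m[:,:220]=0;m[:,300:]=0;m[:160]=0;m[215:]=0;ys,xs=np.where(m);print('blue',xs.mean(),ys.mean(),len(xs))
for n,c in(('orange',lambda i:(i[...,2]-i[...,0]>90)),('pink',lambda i:(i[...,2]-i[...,1]>60)&(i[...,0]>90))):
    for im in(a,b):
        m=c(im);n_,l,s,ce=cv2.connectedComponentsWithStats(m.astype(np.uint8));print(n,[(ce[i].round(1).tolist(),int(s[i,4])) for i in range(1,n_) if s[i,4]>40])
```

```text
blue 261.5291479820628 190.457399103139 223
blue 261.5486725663717 190.47787610619469 226
orange [([307.9, 260.3], 307), ([263.2, 269.5], 324)]
orange [([307.9, 260.3], 307), ([263.2, 269.5], 325)]
pink [([374.9, 176.3], 132)]
pink [([374.7, 176.3], 135)]
```

Nothing else has moved: the blue box, the orange blocks and the pink block are at the same pixels as at the start. Handing in.

```bash
python3 -c "
from cell import env
print(env.sign_off())"
```

```text
the job is handed in; nothing more can be done
None
```

The job is done and handed in at about 78 s of the 210 s allowed.

**Blanks:** I turned over all four ivory blanks by rolling each one up on the tray rim and toppling it.
- The banded one, originally at (0.436, 0.182), lay flat with its band up in the drawer when I checked with the top camera.
- The other three showed plain undersides. They lie flat in the tray with those sides up, confirmed by three separate outlines of about 60 x 32 mm.

**Drawer:** I pushed it until it stopped dead, with about 17 N and no further movement, and the panel against the unit's front. I did not look inside after closing it.

**Timer:** Only after that did I turn the dial, 120° clockwise (four clicks). In the last top picture the white line points 24–31° from the x axis, where 28° is expected. A cruder estimate of the line from the scene camera came out at about 122°. I discounted it, because only part of the line fell in its window.

**Rest of the bench:** The blue box and the orange and pink look-alikes are at their starting pixels. The cast, round box, bowl and tumbler read within about 5 mm of where they started. The last top-camera check missed the blue box, so I confirmed it with the scene camera. I have no reliable before-and-after reading for the dropper bottle, because its first detection was confused with the cast.

**What went wrong along the way:** The first three tries at rolling the first blank (one with no turn, two falling back flat) and one missed pickup were recovered. One blank was found knocked up against another, and I separated them. Pressing on the rim took up to about 60 N at the wrist, and one shove reached about 87 N, under the 120 N limit.

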